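Clock the gearbox shaft and hold its collar on the flat

TASK

Pinch the upright gearbox shaft and feel for its bright flat, then with the fingers on that flat turn the shaft until the flat faces the slot of the red key guide and let go of the shaft. Then pick up the loose steel collar, slide it down over the shaft with its set screw (red mark) on the flat, pointing at the slot, and push it down so that the brass spring sleeve is pressed in by at least half its travel. Finish while still gripping the collar and holding it pressed down there, so that a colleague can tighten the screw; leave the other things on the bench where they are.

Things in the scene. Friction and masses are not known exactly. Their poses are not given: they have to be found in the camera images.
- gearbox: Grey door-operator gearbox bolted to the bench (never moves): base plate 160 x 120 x 10 mm, housing 125 x 100 mm, flat top 80 mm above the bench, black motor can on its -x end. Origin: on the bench, exactly below the axis of the upright output shaft; +x points from the shaft to the slot of the key guide. Round the shaft an aluminium boss, outer radius 28 mm, top at 90 mm.
- key_slot (a point): Middle of the 11 mm slot of the key guide, 53 mm from the shaft axis along gearbox +x, 90 mm above the bench. The guide is two red cheeks, 12 mm deep and 9 mm wide, either side of the slot, tops 102 mm above the bench. A red line on the housing runs from the shaft to the slot.
- shaft_turn (a joint): Turn of the upright dark steel output shaft (rad, counter-clockwise from above). 0 = its flat faces the slot of the key guide (gearbox +x). Shaft 20 mm diameter, top 148 mm above the bench, its last 3 mm tapered; it stays where it is left (0.06 N m of friction) and starts 0.45 to 1.45 from the slot.
- shaft: That shaft itself: +x points straight out of its flat, z up. Origin: on the shaft axis, 80 mm above the bench. Pinched squarely on the flat and the round back it is 16 mm thick, elsewhere up to 20 mm.
- flat (a point): Middle of the shaft's bright milled flat, 6 mm from the shaft axis, 123 mm above the bench. The flat is 15 mm wide, runs from 102 to 144 mm above the bench and turns with the shaft.
- sleeve_press (a joint): Travel of the brass spring sleeve round the foot of the shaft (m): 0 = up, 0.008 = fully pressed down. Spring force 4.5 N at the start plus 1.5 N per mm (16.5 N at the bottom); it comes up again when let go.
- sleeve: That brass sleeve, outer radius 21.5 mm, inner radius 13.5 mm. Origin: on the shaft axis, 20 mm below the sleeve's top, which is 100 mm above the bench when up.
- collar: Loose steel shaft collar standing on the bench: 44 mm across, 36 mm high, bore 22.4 mm, about 0.3 kg. Origin: centre of its underside; z up the bore; +x to its set screw, marked by a red line on top and side. The 6 mm wide screw point reaches into the bore to 7.2 mm from the axis, 8 to 16 mm above the underside: the collar slides down the shaft only with the screw over the flat.
- collar_screw (a point): Outer end of the collar's set screw, 22 mm from the collar's axis along its +x, 12 mm above its underside.
- wrench: Bystander: steel wrench 160 mm long lying on the bench. Origin: its middle, on the bench.
- jar: Bystander: white jar with a red cap, 64 mm across, 80 mm tall. Origin: centre of its underside.
- screw_box: Bystander: cardboard screw box 70 x 90 x 45 mm. Origin: centre of its underside.
- sanding_block: Bystander: blue and black sanding block 65 x 120 x 42 mm. Origin: centre of its underside.
Not all that is in view belongs to the job. What is meant by the collar is not orange, and is the larger of those in its own colour.

How it is judged:
On the way, in this order (a step that is already met when the one before it is completed fails the run):
1. with a finger on its flat, the shaft is turned until the flat faces the slot of the key guide (within 0.2 rad) (value of joint shaft_turn between -0.2 and 0.2 rad and contact force between the fingers and shaft_c0 above 1 N), for 0.2 s.
2. the shaft is let go and the collar is gripped and lifted clear of the bench (50 mm) (contact force between the fingers and shaft_c0 below 0.5 N and contact force between the fingers and collar above 1 N and height (world z) of collar above 0.05 m), for 0.1 s.
At the end, for the whole second after the job is handed in: Gripper still holds the collar (over 3 N): within 4 mm of the shaft axis, upright within 0.12 rad, screw end within 7.5 mm of the slot line, flat facing the slot within 0.2 rad, and the collar, not the fingers, pressing the brass sleeve down more than 3 of its 8 mm (value of joint shaft_turn between -0.2 and 0.2 rad and value of joint sleeve_press above 0.003 m and x of collar in the frame of gearbox between -0.004 and 0.004 m and y of collar in the frame of gearbox between -0.004 and 0.004 m and angle between collar's own z axis and vertical below 0.12 rad and x of collar_screw in the frame of gearbox above 0.016 m and y of collar_screw in the frame of gearbox between -0.0075 and 0.0075 m and contact force between the fingers and collar above 3 N and contact force between collar and sleeve above 3 N and contact force between the fingers and sleeve below 1 N); the arm keeps its last pose, push and grip.
It fails at once if a bystander (wrench, jar, screw box, sanding block) is moved by more than 30 mm (distance of any of wrench, jar, screw_box, sanding_block from where it was at the start of the episode above 0.03 m).
It also fails if it takes over 69 s, if anything falls off the work surface, if the arm or the gripper's body presses on something with over 40 N, if the wrist force passes 120 N, or if a joint passes its speed limit or range.

ROBOT

A 6-joint arm with a two-finger parallel gripper is mounted at the origin on the work surface. World frame = base frame: x ahead of the robot, y to its left, z up, the work surface at z = 0. Lengths are in m, angles in rad, forces in N, time in s.
With the tool pointing down it reaches from about 0.35 to 0.85 m from the base axis. Payload 8.1 kg.
Tool frame: the origin (TCP) lies on the centre line of the jaws, within the pads' length; the fingertips stand 17 mm ahead of it and the grasp point (between the pads) lies 2 mm behind it (tips_ahead is the distance from the TCP to the fingertips, in m); x points along the fingers, z is the direction in which the jaws open and shut, and the axes are right-handed (so a half turn about x gives the same grasp; the last joint's range is limited). The gripper opens to 85 mm and grips with 20 to 120 N. Pads are 22 mm wide; open, the fingers measure 114 mm over their backs; the gripper's body (76 mm by 85 mm) begins 54 mm behind the grasp point. The pads swing forward as they close: fully open they stand 13 mm farther back than shut.
Start: joints at [1.121, 0.13, 1.488, -0, 1.523, -0.085], TCP at [0.214, 0.561, 0.248] pointing down, gripper open.
Joint ranges: [-2.96, 2.96], [-0.89, 2.26], [0.02, 2.5], [-1.34, 4.48], [0, 2.73], [-2.66, 2.66]. Speed limits (rad/s): [2.39, 2.39, 2.79, 3.14, 3.14, 3.14].

INTERFACE

Orientations are given as a unit quaternion [x, y, z, w].
In Python, from bench import get_obs, capture, finish_job, tips_ahead gives the robot as it stands.
- The arm moves only by the tool apply_moves, never from a script. Its argument "plan" is a list of rows, each a list of 7 numbers: the turn, a rotation vector about the tool's x, y, z in degrees, then the shift along the tool's x, y, z in m, then the closure in counts, from 0 (fully open) to 255 (shut). In form: [[rx, ry, rz, tx, ty, tz, claw], ...]. A call has exactly 5 rows; each row is the pose to reach, as a shift and turn from the pose commanded when the call began, along the tool's axes at that moment; what a row does not reach only later rows make up. A row lasts 1/12 s, in which the tool goes at most 41.7 mm and 7.16 degrees, less where a joint would pass 70% of its speed; a pose out of reach is approached as far as the arm can. A call with a gripper value outside its range is refused whole. The fingers move at their own pace and stop on an object; "grip_force" is the grip in N (left out, the last holds). Time passes only in rows, so rows that repeat a pose let the fingers close, or fill a call up. It gives the time, the measured TCP pose, the force and the opening at its end, in the units of the state.
- get_obs(): the state, without advancing time (a new reading comes with each control period).
- capture(name): name is "side" or "top" or "wrist"; returns a dict with "image" (480x640x3 uint8, red, green, blue), "K" (3x3 intrinsics, pixels), "R" (3x3) and "t" (3): a world point X has camera coordinates R X + t. Camera axes: x right, y down, z forward; pixel columns grow to the right and rows downward; lengths in m; the calibration is good to about 2 mm. A picture is of the moment at which its call begins. There is no depth.
- finish_job(): hands the job in, once; it reports no verdict.
The state is a dict: "time_s": time; "joints": joint angles; "qd": joint speeds; "effort": joint torques, N m; "tool_pos": TCP position; "tool_rot": TCP orientation; "wrist_force": force on the tool from outside, world axes, zero at the start; "moment": the same for the moment, N m; "opening": finger opening in m.
Only numpy, scipy, OpenCV 4.12 (cv2) and the standard library are available. Lean on these libraries where they do the work, as an engineer would, in place of code of your own. Each camera call takes 0.05 s, during which the arm holds its last target.

## Working session

There is one attempt and no reset: what is moved stays moved. The work goes in short steps, Python scripts to look and compute and a tool call to move; the robot and the scene stay as the last step left them, time stands still between calls to the robot, and variables do not carry over. Pictures are saved under pics/ and viewed, and the job is handed in when it is done.

Besides the shell and the picture viewer there is one more tool, called after ">>>" in YAML: its name, and indented under it one key for each argument. apply_moves: Moves the arm, as the interface text tells. Its arguments: {"type":"object","properties":{"plan":{"type":"array"},"grip_force":{"type":"number"}},"required":["plan"]}

```bash
ls; mkdir -p pics; cat > h.py <<'E'
import numpy as np, cv2, json
from bench import get_obs, capture, finish_job, tips_ahead
from scipy.spatial.transform import Rotation as Rn
def snap(name, fn):
    c=capture(name); cv2.imwrite('pics/%s.png'%fn, c['image'][:,:,::-1])
    np.savez('pics/%s.npz'%fn, **{k:np.array(c[k]) for k in ('image','K','R','t')})
    return c
def load(fn): 
    d=np.load('pics/%s.npz'%fn); return {k:d[k] for k in d}
def ray(c,u,v):
    R=np.array(c['R']);t=np.array(c['t']);K=np.array(c['K'])
    d=R.T@np.linalg.solve(K,[u,v,1.]); return -R.T@t, d/np.linalg.norm(d)
def onz(c,u,v,z):
    o,d=ray(c,u,v); return o+d*(z-o[2])/d[2]
def proj(c,X):
    p=np.array(c['K'])@(np.array(c['R'])@np.array(X)+np.array(c['t'])); return p[:2]/p[2]
E
python3 - <<'E'
from h import *
for n in ('side','top','wrist'):
    c=snap(n,n+'0'); print(n,-c['R'].T@c['t'],c['R'].tolist(),c['K'][0,0])
print(get_obs(), tips_ahead)
E
```

```text
pics
side [0.49860165 0.55743531 0.43683158] [[-0.9853104549386174, -0.1703300650053109, -0.012287243138381691], [-0.07984519856589152, 0.5230924637397026, -0.8485275591545048], [0.15095711859540942, -0.8350819979702682, -0.5290085112844187]] 435.728638464513
top [0.44591949 0.01246895 0.83757639] [[0.011679797098900022, -0.9997828682082667, 0.01725684724914786], [-0.9851724516830797, -0.014459925576929558, -0.17095657634925904], [0.17116898896844282, -0.015004232388281451, -0.9851274284202831]] 453.4876027062612
wrist [0.14991792 0.5833604  0.37278295] [[0.35665193193250605, 0.9342345528205894, -0.0022802993061174863], [0.9013574695396808, -0.34345693166324354, 0.2638030481201732], [0.2456707380903054, -0.0961412315740987, -0.9645738707002081]] 330.86384596249883
{'time_s': 0.15, 'joints': array([ 1.12061325e+00,  1.30978786e-01,  1.48903271e+00, -7.81454058e-06,
        1.52298012e+00, -8.54267435e-02]), 'qd': array([ 0.00074157, -0.00240376, -0.00362822,  0.00127239,  0.00097382,
       -0.00071575]), 'effort': array([ 7.44746285e-04, -5.70059144e+01, -5.01160777e+01, -1.56951710e-04,
        9.52163071e-03, -6.90773390e-05]), 'tool_pos': array([0.21385883, 0.56017421, 0.24748874]), 'tool_rot': array([-0.40127031,  0.58282021,  0.40077606,  0.58196331]), 'wrist_force': array([0.15631385, 0.38936875, 0.35346689]), 'moment': array([ 0.00449505, -0.02381538, -0.01415833]), 'opening': 0.08539643014724317} 0.017
```

View pics/side0.png

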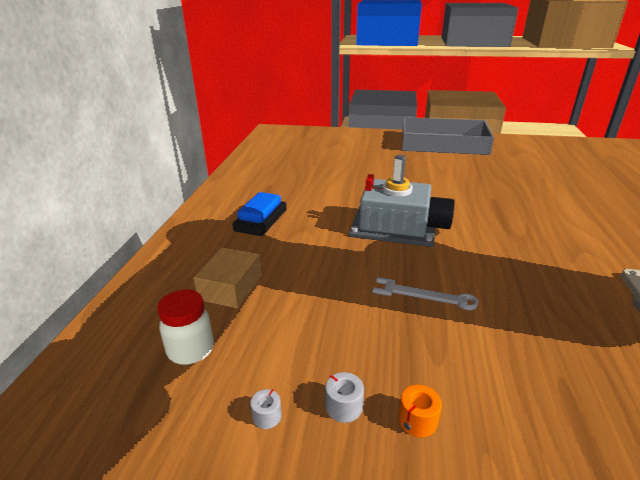

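View pics/top0.png

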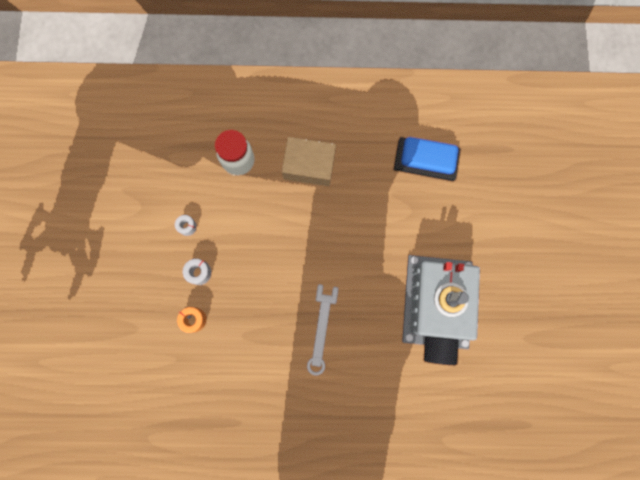

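View pics/wrist0.png

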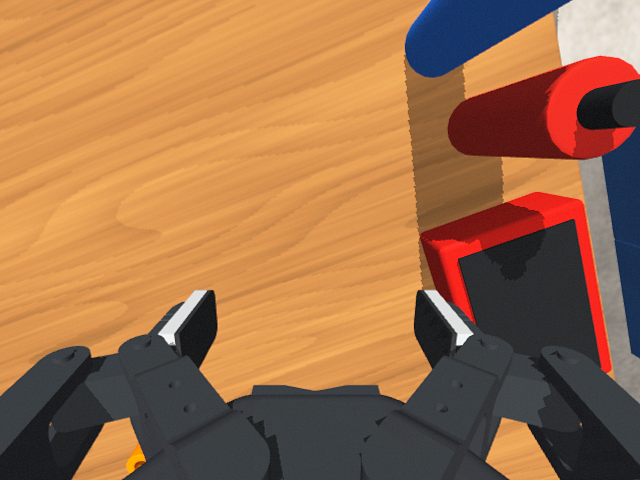

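```bash
python3 - <<'E'
from h import *
t=cv2.imread('pics/top0.png'); s=cv2.imread('pics/side0.png')
cv2.imwrite('pics/z_top.png',np.hstack([cv2.resize(t[240:370,390:490],(400,520),interpolation=cv2.INTER_CUBIC),cv2.resize(t[240:340,160:230][:,:],(364,520),interpolation=cv2.INTER_CUBIC)]))
cv2.imwrite('pics/z_side.png',np.hstack([cv2.resize(s[145:250,345:460],(575,525),interpolation=cv2.INTER_CUBIC),cv2.resize(s[365:430,320:370],(200,260),interpolation=cv2.INTER_CUBIC).repeat(1,0) if 0 else cv2.copyMakeBorder(cv2.resize(s[365:430,320:370],(200,260),interpolation=cv2.INTER_CUBIC),0,265,0,0,cv2.BORDER_CONSTANT)]))
c=load('top0'); 
print('collar top',onz(c,196,272,.036),'shaft',onz(c,457,298,.148),'slot',onz(c,453.5,267.5,.102))
E
```

```text
collar top [0.52637165 0.22226457 0.036     ] shaft [ 0.48087653 -0.20379748  0.148     ] slot [ 0.53279421 -0.214417    0.102     ]
```

View pics/z_top.png

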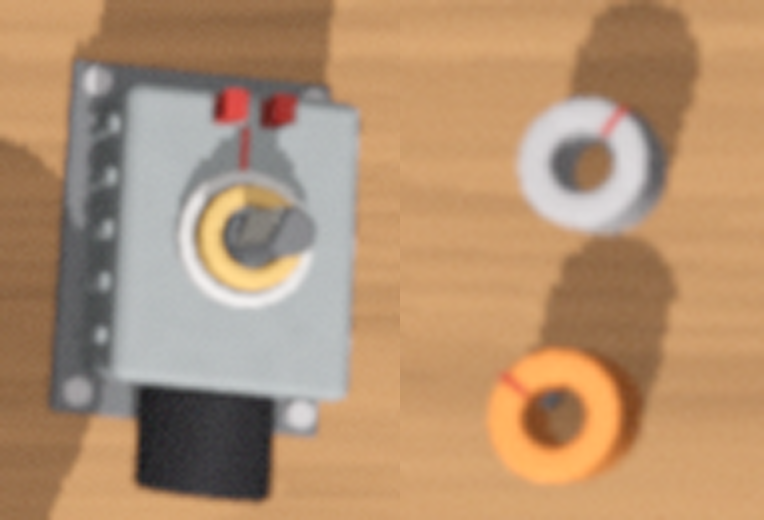

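View pics/z_side.png

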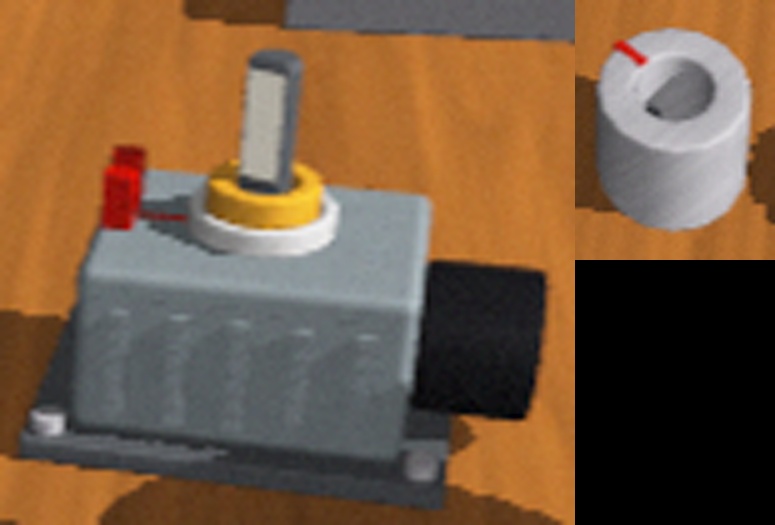

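```bash
python3 - <<'E'
from h import *
c=load('top0'); s=load('side0')
for nm,u,v,z in [('shafttop',463.5,298,.148),('boss',451.5,300,.09),('line1',451.5,282,.08),('line2',451.75,272,.08)]: print(nm,onz(c,u,v,z))
o=get_obs(); M=Rn.from_quat(o['tool_rot']).as_matrix(); print(M.round(3))
w=load('wrist0'); C=-w['R'].T@w['t']; print('cam in tool',M.T@(C-o['tool_pos'])); print((w['R']@M).round(3))
hsv=cv2.cvtColor(c['image'],cv2.COLOR_RGB2HSV)
# white boss ring + yellow
def big(m,roi,k=3):
    x0,y0,x1,y1=roi; mm=np.zeros_like(m); mm[y0:y1,x0:x1]=m[y0:y1,x0:x1]
    n,l,st,ce=cv2.connectedComponentsWithStats(mm); return [(st[i].tolist(),ce[i].round(1).tolist()) for i in np.argsort(-st[1:,4])[:k]+1]
red=((hsv[...,0]<6)|(hsv[...,0]>174))&(hsv[...,1]>150); print(big(red.astype(np.uint8),(430,255,480,290)))
hs=cv2.cvtColor(s['image'],cv2.COLOR_RGB2HSV)
red=((hs[...,0]<6)|(hs[...,0]>174))&(hs[...,1]>150); print(big(red.astype(np.uint8),(350,165,400,200)))
# two-view shaft top
def tri(a,b):
    (o1,d1),(o2,d2)=a,b
    A=np.stack([d1,-d2],1); r=np.linalg.lstsq(A,o2-o1,rcond=None)[0]; return (o1+d1*r[0]+o2+d2*r[1])/2,np.linalg.norm(o1+d1*r[0]-o2-d2*r[1])
print('tri',tri(ray(c,463.5,298),ray(s,345+274/5,145+57/5)))
print('collar tri',tri(ray(c,160+585/5.2,240+163/5.2),ray(s,320+676/4 -575/4,365+88/4)))
E
```

```text
shafttop [ 0.48100047 -0.21372042  0.148     ]
boss [ 0.48043453 -0.21276723  0.09      ]
line1 [ 0.51088758 -0.21689898  0.08      ]
line2 [ 0.52773246 -0.21795035  0.08      ]
[[-0.001 -0.934  0.357]
 [-0.001  0.357  0.934]
 [-1.     0.    -0.001]]
cam in tool [-0.1252849   0.06801928 -0.00132301]
[[ 0.001  0.     1.   ]
 [-0.264 -0.965  0.   ]
 [ 0.965 -0.264 -0.001]]
[([444, 263, 7, 7, 41], [447.4, 266.0]), ([456, 264, 7, 7, 40], [459.2, 267.3])]
[([365, 175, 9, 16, 106], [369.1, 182.5]), ([376, 188, 6, 1, 6], [378.5, 188.0])]
tri (array([ 0.48162419, -0.21443385,  0.14593191]), np.float64(0.0010369003065863688))
collar tri (array([ 0.54228632,  0.10169999, -0.11445636]), np.float64(0.005416553001070936))
```

```bash
cat >> h.py <<'E'
def go(pos,az,n=1):
    """delta in tool axes: rx (deg, with small ry rz for verticality) and shift"""
    o=get_obs(); M=Rn.from_quat(o['tool_rot']).as_matrix()
    a=np.radians(az); z=np.array([np.cos(a),np.sin(a),0]); x=np.array([0,0,-1.]); T=np.stack([x,np.cross(z,x),z],1)
    rv=np.degrees(Rn.from_matrix(M.T@T).as_rotvec()); d=M.T@(np.array(pos)-o['tool_pos'])
    print('t',round(o['time_s'],2),'pos',o['tool_pos'].round(4),'az',round(np.degrees(np.arctan2(M[1,2],M[0,2])),1),'open',round(o['opening'],4),'F',o['wrist_force'].round(1),'M',o['moment'].round(2))
    print('rv',rv.round(2),'d',d.round(4),'|d|',np.linalg.norm(d).round(3))
def tri(a,b):
    (o1,d1),(o2,d2)=a,b
    A=np.stack([d1,-d2],1); r=np.linalg.lstsq(A,o2-o1,rcond=None)[0]; return (o1+d1*r[0]+o2+d2*r[1])/2,np.linalg.norm(o1+d1*r[0]-o2-d2*r[1])
E
python3 -c "
from h import *
go((0.551,0.205,0.22),56)"
```

```text
t 0.15 pos [0.2139 0.5602 0.2475] az 69.1 open 0.0854 F [0.2 0.4 0.4] M [ 0.   -0.02 -0.01]
rv [13.1  -0.08  0.  ] d [ 0.0277 -0.4417 -0.2115] |d| 0.49
```

>>> apply_moves:
  plan:
    - [1,0,0,0.002,-0.03,-0.014,60]
    - [2,0,0,0.004,-0.06,-0.028,60]
    - [3,0,0,0.006,-0.09,-0.042,60]
    - [4,0,0,0.008,-0.12,-0.056,60]
    - [5,0,0,0.01,-0.15,-0.07,60]

```text
time_s: 0.57
tool_pos: [0.3298, 0.4403, 0.2379]
tool_rot: [-0.375, 0.6, 0.375, 0.599]
wrist_force: [0.7, 0.4, -0.6]
opening: 0.065
```

```bash
python3 -c "
from h import *
go((0.551,0.205,0.22),56)"
```

```text
t 0.57 pos [0.3298 0.4403 0.2379] az 64.1 open 0.065 F [ 0.7  0.4 -0.6] M [ 0.01 -0.    0.  ]
rv [ 8.08 -0.03 -0.  ] d [ 0.0179 -0.3018 -0.1149] |d| 0.323
```

>>> apply_moves:
  plan:
    - [1,0,0,0.002,-0.037,-0.014,60]
    - [2,0,0,0.004,-0.074,-0.028,60]
    - [3,0,0,0.006,-0.111,-0.042,60]
    - [4,0,0,0.008,-0.148,-0.056,60]
    - [5,0,0,0.01,-0.185,-0.07,60]

```text
time_s: 0.98
tool_pos: [0.4659, 0.2962, 0.228]
tool_rot: [-0.348, 0.615, 0.349, 0.615]
wrist_force: [-0.4, 0.4, -0.4]
opening: 0.0649
```

```bash
python3 -c "
from h import *
go((0.551,0.205,0.22),56)"
```

```text
t 0.98 pos [0.4659 0.2962 0.228 ] az 59.1 open 0.0649 F [-0.4  0.4 -0.4] M [-0.05 -0.02  0.03]
rv [ 3.06 -0.01 -0.01] d [ 0.008  -0.1199 -0.0344] |d| 0.125
```

>>> apply_moves:
  plan:
    - [1,0,0,0.002,-0.04,-0.011,60]
    - [2,0,0,0.004,-0.08,-0.023,60]
    - [3,0,0,0.008,-0.12,-0.034,60]
    - [3,0,0,0.008,-0.12,-0.034,60]
    - [3,0,0,0.008,-0.12,-0.034,60]

```text
time_s: 1.4
tool_pos: [0.5514, 0.2048, 0.2193]
tool_rot: [-0.331, 0.625, 0.331, 0.624]
wrist_force: [-0.8, -0.5, 0.3]
opening: 0.0657
```

```bash
python3 -c "
from h import *
go((0.551,0.205,0.22),56)
snap('wrist','w1')"
```

```text
t 1.4 pos [0.5514 0.2048 0.2193] az 55.9 open 0.0657 F [-0.8 -0.5  0.3] M [ 0.02 -0.01 -0.03]
rv [-0.13 -0.08 -0.06] d [-0.0007  0.0005 -0.    ] |d| 0.001
```

View pics/w1.png

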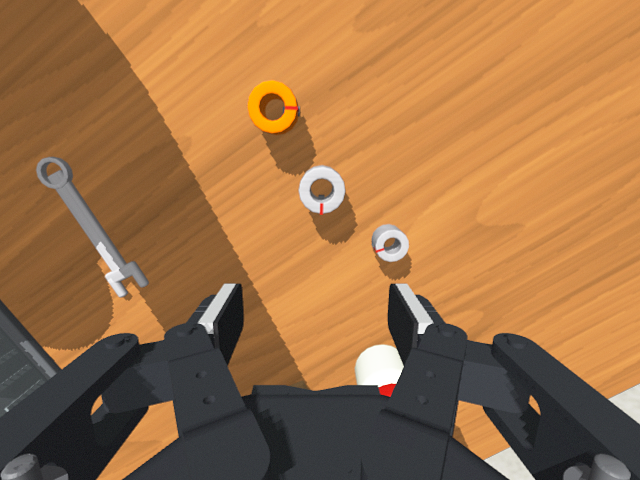

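```bash
cat > col.py <<'E'
from h import *
def collar(fn,cen,zt=.036,thr=175):
    c=load(fn); im=c['image']; h=cv2.cvtColor(im,cv2.COLOR_RGB2HSV)
    u,v=cen; r=40; m=np.zeros(im.shape[:2],np.uint8)
    sl=np.s_[v-r:v+r,u-r:u+r]
    red=((h[...,0]<8)|(h[...,0]>172))&(h[...,1]>140)
    m[sl]=(((h[...,1]<40)&(h[...,2]>thr))|red)[sl]
    n,l,st,ce=cv2.connectedComponentsWithStats(m); i=1+np.argmax(st[1:,4]); m=(l==i).astype(np.uint8)
    cs,_=cv2.findContours(m,cv2.RETR_EXTERNAL,cv2.CHAIN_APPROX_NONE)
    k=max(cs,key=len)[:,0]; P=np.array([onz(c,a,b,zt) for a,b in k])[:,:2]
    (x,y),rad=cv2.minEnclosingCircle((P*1e3).astype(np.float32))
    A=np.c_[2*P,np.ones(len(P))]; s=np.linalg.lstsq(A,(P**2).sum(1),rcond=None)[0]
    rr=red&(m>0)&(np.arange(480)[:,None]>=0); ys,xs=np.nonzero(rr); rp=onz(c,xs.mean(),ys.mean(),zt)[:2] if len(xs) else np.zeros(2)
    d=rp-s[:2]
    print(fn,'circ',x,y,rad,'lsq',s[:2],np.sqrt(s[2]+s[:2]@s[:2]),'red',rp,'az',np.degrees(np.arctan2(d[1],d[0])),len(xs))
E
python3 - <<'E'
from col import *
for th in (165,185,200): collar('w1',(322,189),.036,th)
for th in (165,185,200): collar('top0',(196,272),.036,th)
E
```

```text
w1 circ 527.8441772460938 225.021240234375 22.69129180908203 lsq [0.52730893 0.225636  ] 0.020815089217307233 red [0.54263712 0.21497822] az -34.811116105456975 33
w1 circ 527.8441772460938 225.021240234375 22.69129180908203 lsq [0.52721921 0.22562507] 0.020683045597501094 red [0.54263712 0.21497822] az -34.627062416238275 33
w1 circ 528.129150390625 224.6935272216797 22.276866912841797 lsq [0.52724512 0.22546837] 0.020404088271973004 red [0.54263712 0.21497822] az -34.27570739718586 33
top0 circ 526.4623413085938 222.4168701171875 24.365478515625 lsq [0.52681748 0.22383205] 0.018636268411478626 red [0. 0.] az -156.98053063983048 0
top0 circ 527.149169921875 224.56759643554688 22.51797866821289 lsq [0.52771775 0.22500405] 0.017967615353370686 red [0. 0.] az -156.90795977417906 0
top0 circ 527.5324096679688 226.05027770996094 21.574975967407227 lsq [0.52791002 0.22554696] 0.017725091941082783 red [0. 0.] az -156.8656419680806 0
```

```bash
python3 -c "
from h import *
go((0.513,-0.237,0.26),53)"
```

```text
t 1.45 pos [0.5506 0.2062 0.2196] az 56.0 open 0.0653 F [0.3 0.4 0.9] M [-0.02  0.01 -0.01]
rv [ 2.98 -0.05 -0.07] d [-0.0404 -0.2168 -0.3884] |d| 0.447
```

>>> apply_moves:
  plan:
    - [0,0,0,-0.004,-0.018,-0.032,60]
    - [1,0,0,-0.008,-0.037,-0.066,60]
    - [1,0,0,-0.012,-0.056,-0.1,60]
    - [1,0,0,-0.016,-0.075,-0.134,60]
    - [1,0,0,-0.02,-0.094,-0.168,60]

```text
time_s: 1.87
tool_pos: [0.5339, 0.0154, 0.2407]
tool_rot: [-0.328, 0.626, 0.328, 0.627]
wrist_force: [-0.1, -0.5, -0.4]
opening: 0.0655
```

>>> apply_moves:
  plan:
    - [0,0,0,-0.004,-0.02,-0.034,60]
    - [1,0,0,-0.008,-0.039,-0.068,60]
    - [1,0,0,-0.012,-0.057,-0.102,60]
    - [1,0,0,-0.016,-0.075,-0.135,60]
    - [1,0,0,-0.02,-0.094,-0.168,60]

```text
time_s: 2.28
tool_pos: [0.5154, -0.1763, 0.2608]
tool_rot: [-0.322, 0.629, 0.322, 0.63]
wrist_force: [0.2, -0.1, 0.5]
opening: 0.0654
```

```bash
python3 -c "
from h import *
go((0.513,-0.237,0.26),53)"
```

```text
t 2.28 pos [ 0.5154 -0.1763  0.2608] az 54.2 open 0.0654 F [ 0.2 -0.1  0.5] M [ 0.1  -0.02 -0.  ]
rv [1.24 0.03 0.02] d [ 0.0008 -0.0335 -0.0507] |d| 0.061
```

>>> apply_moves:
  plan:
    - [0.5,0,0,0,-0.017,-0.026,60]
    - [1,0,0,0.001,-0.033,-0.05,60]
    - [1,0,0,0.001,-0.033,-0.05,60]
    - [1,0,0,0.001,-0.033,-0.05,60]
    - [1,0,0,0.001,-0.033,-0.05,60]

```text
time_s: 2.7
tool_pos: [0.5134, -0.2346, 0.2592]
tool_rot: [-0.316, 0.632, 0.317, 0.632]
wrist_force: [-0.9, 0.4, -0.2]
opening: 0.0651
```

```bash
python3 -c "
from h import *
go((0.513,-0.237,0.26),53)
snap('wrist','w2')"
```

```text
t 2.7 pos [ 0.5134 -0.2346  0.2592] az 53.2 open 0.0651 F [-0.9  0.4 -0.2] M [-0.02 -0.07  0.01]
rv [ 0.18  0.03 -0.04] d [-0.0008 -0.0011 -0.0022] |d| 0.003
```

View pics/w2.png

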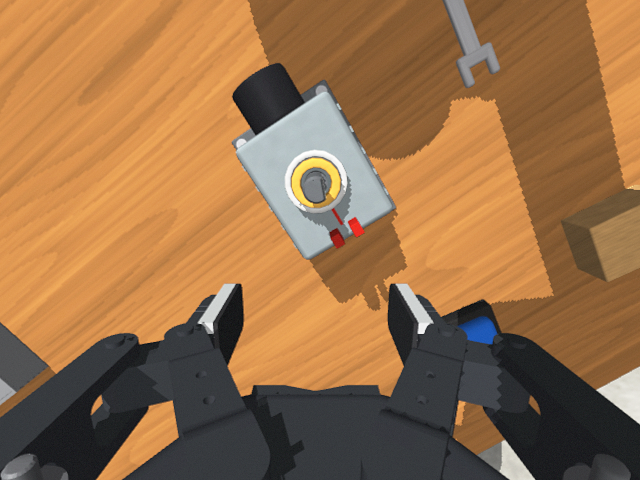

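```bash
python3 - <<'E'
from h import *
c=load('w2'); t=c['image'][:,:,::-1]
cv2.imwrite('pics/z_w2.png',cv2.resize(t[140:260,250:400],(750,600),interpolation=cv2.INTER_CUBIC))
E
```

```text
(no output)
```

View pics/z_w2.png

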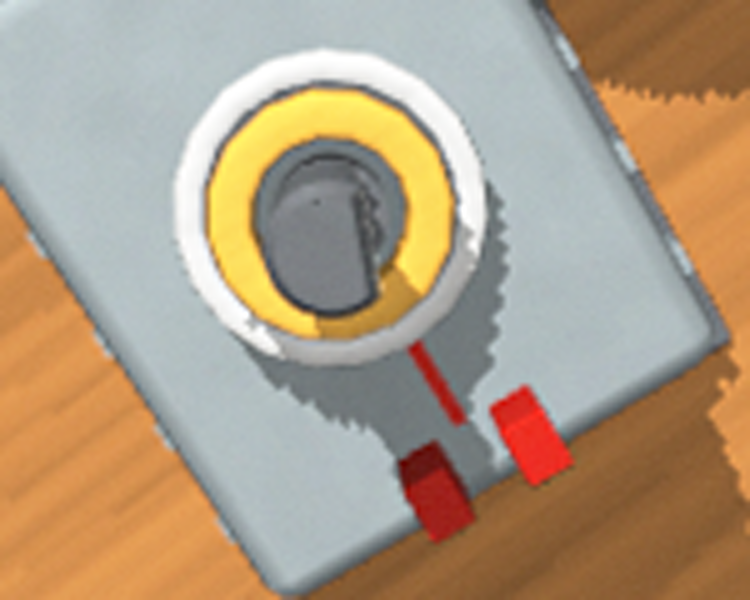

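```bash
python3 - <<'E'
from h import *
c=load('w2'); f=lambda x,y,z: onz(c,250+x/5-.4,140+y/5-.4,z)
def az(a,b): d=(b-a)[:2]; return np.degrees(np.arctan2(d[1],d[0]))
a,b=f(357,195,.145),f(378,292,.145); print('chord',a,b,np.linalg.norm(a-b),'normal az',az(a,b)+90)
a,b=f(414,347,.08),f(460,421,.08); print('line',a,b,az(a,b))
im=c['image'];h=cv2.cvtColor(im,cv2.COLOR_RGB2HSV)
# outer boss circle: white or yellow or inside
m=np.zeros(im.shape[:2],np.uint8); m[140:220,275:360]=((h[...,2]>215)&(h[...,1]<30))[140:220,275:360]
y=np.zeros_like(m); y[140:220,275:360]=((h[...,0]>18)&(h[...,0]<32)&(h[...,1]>130))[140:220,275:360]
for nm,mm,z in (('boss',m|y,.09),('sleeve',y,.1)):
    cs,_=cv2.findContours(mm,cv2.RETR_EXTERNAL,cv2.CHAIN_APPROX_NONE); k=max(cs,key=cv2.contourArea)
    hull=cv2.convexHull(k)[:,0]; P=np.array([onz(c,u,v,z) for u,v in hull])[:,:2]
    A=np.c_[2*P,np.ones(len(P))]; s=np.linalg.lstsq(A,(P**2).sum(1),rcond=None)[0]; r=np.sqrt(s[2]+s[:2]@s[:2]); print(nm,s[:2],r, (np.hypot(*(P-s[:2]).T)-r).round(4))
# shaft top circle by 3 clicked edge points (z .145): left, lower-left, bottom
Q=np.array([f(258,225,.145),f(275,285,.145),f(325,315,.145),f(362,306,.145),f(300,305,.145)])[:,:2]
A=np.c_[2*Q,np.ones(len(Q))]; s=np.linalg.lstsq(A,(Q**2).sum(1),rcond=None)[0]; print('shaft',s[:2],np.sqrt(s[2]+s[:2]@s[:2]))
# cheek top front/back edges: center of slot at z=.102
print('cheeks', f(421,459,.102), f(512,404,.102))
E
```

```text
chord [ 0.47728156 -0.20443216  0.145     ] [ 0.49028252 -0.21027322  0.145     ] 0.014252827659593965 normal az 65.8066174548768
line [ 0.51122715 -0.21499697  0.08      ] [ 0.52783491 -0.21635438  0.08      ] -4.672592021721069
boss [ 0.47957674 -0.21182398] 0.026588408514116386 [ 0.     -0.0001 -0.0001  0.0001  0.0007  0.0006  0.0009  0.001   0.0013
  0.0015 -0.0033 -0.0033 -0.0032  0.0015  0.0013  0.001   0.0008  0.0009
  0.0004  0.     -0.0001 -0.0002 -0.0004 -0.0003 -0.0003 -0.0004 -0.0004
 -0.0005 -0.0004]
sleeve [ 0.48074982 -0.21193674] 0.02067731120527035 [ 0.0001 -0.0001 -0.0001  0.0001 -0.     -0.0001  0.0002  0.0001 -0.
 -0.0001 -0.0001 -0.0002  0.0001  0.0003  0.0001 -0.0002 -0.0001 -0.
 -0.      0.0001 -0.0001  0.0001]
shaft [ 0.48014951 -0.21099571] 0.010779986174909861
cheeks [ 0.52427216 -0.22433114  0.102     ] [ 0.52578645 -0.20582056  0.102     ]
```

```bash
python3 - <<'E'
from h import *
s=load('side0'); t=s['image'][:,:,::-1]
cv2.imwrite('pics/z_s2.png',cv2.resize(t[150:195,380:420],(640,720)[:2],interpolation=cv2.INTER_CUBIC)[:600])
g=cv2.cvtColor(s['image'],cv2.COLOR_RGB2GRAY)
for v in range(154,186): print(v,g[v,390:412])
E
```

```text
154 [125 124 122 120 124 125 127 119 114 115 114 114 119 119 116 115 113 121
 117 118 115 114]
155 [125 123 125 124 125 119 104  95  97  95  95  96 100 103 112 115 114 117
 120 121 115 117]
156 [124 125 123 125 108  89  81  84  87  93  95  94  93  93 101 113 115 119
 122 123 118 115]
157 [120 123 124 124 102  66  69  74  74  77  80  85  99 106 115 117 116 120
 116 116 117 115]
158 [122 123 125 124 119  94  74  65  66  70  72  73  94 113 119 119 117 111
 114 116 118 116]
159 [123 124 124 124 135 156 164 151 137 115  84  77  79 107 107 110 110 114
 112 114 112 113]
160 [124 125 126 116 128 155 172 169 169 167 165 141  97  99  95 108 115 116
 111 110 114 114]
161 [124 122 124 114 143 171 172 173 174 171 171 160 117  98 102 110 111 115
 109 113 117 119]
162 [124 122 123 117 144 171 172 174 172 171 172 144 108  98 101 106 113 117
 118 113 114 115]
163 [122 122 125 104 135 173 173 172 173 170 170 148 107  97 101 105 115 117
 117 114 114 116]
164 [124 124 126 123 148 174 170 171 174 170 174 139  96  97  99 106 110 119
 116 114 116 116]
165 [124 125 126 113 139 174 175 171 171 171 173 138  9
[... 1239 characters left out ...]
8 173 175 147 117
 111 115 116 120]
179 [ 99 101 115 148 172 173 173 175 170 171 132  90  98 121 159 181 179 166
 136 114 119 117]
180 [ 95  94  84  68  85 123 147 161 174 160 118  93  99  99 108 152 180 184
 168 137 115 116]
181 [162 122  81  54  55  60  64  72  83 107 104  98  98  93  82 132 176 183
 175 136 112 120]
182 [180 170 126  63  51  47  46  52  52  58  80  97 100  92 113 160 181 190
 197 187 145 141]
183 [169 179 173 161 129 112  94  83  73  72  81 110 113 158 182 181 192 202
 199 195 173 149]
184 [113 127 156 177 179 181 179 174 173 171 177 180 183 188 197 203 206 201
 192 201 200 172]
185 [101 103 114 130 141 154 172 180 182 185 193 199 198 197 198 195 196 195
 181 180 204 208]
```

View pics/z_s2.png

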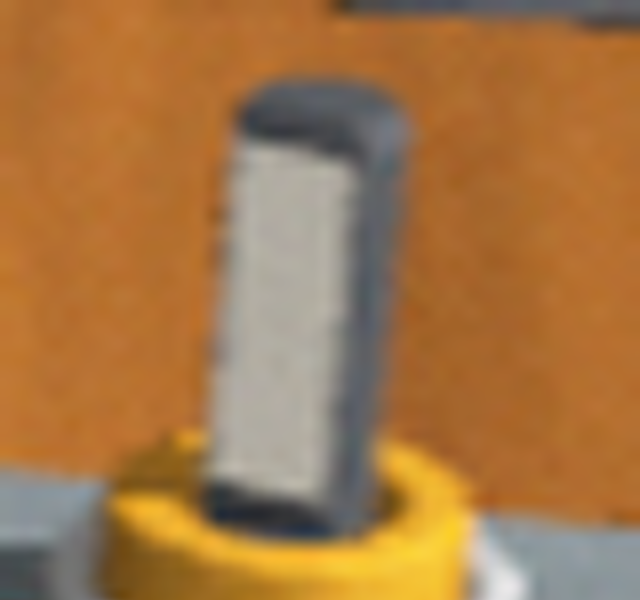

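```bash
python3 - <<'E'
from h import *
s=load('side0'); f=lambda x,y,z: onz(s,380+x/16-.5,150+y/16-.5,z)
for a,b,z in (((212,488),(325,503),.102),((238,140),(357,163),.144)):
    p,q=f(*a,z),f(*b,z); d=(p-q)[:2]; m=(p+q)[:2]/2
    print(p,q,np.linalg.norm(d),'normal az',np.degrees(np.arctan2(d[1],d[0]))+90,'mid',m)
C=-s['R'].T@s['t']; d=C[:2]-[.4808,-.212]; print('cam az',np.degrees(np.arctan2(d[1],d[0])))
E
```

```text
[ 0.49122204 -0.20693107  0.102     ] [ 0.47817767 -0.20451059  0.102     ] 0.013267045697103191 normal az 79.48790441555616 mid [ 0.48469986 -0.20572083]
[ 0.49165432 -0.20896095  0.144     ] [ 0.47825962 -0.20369006  0.144     ] 0.014394449935562282 normal az 68.52007749569177 mid [ 0.48495697 -0.2063255 ]
cam az 88.67464182894226
```

```bash
python3 -c "
from h import *
go((0.480,-0.2138,0.180),64)"
```

```text
t 2.75 pos [ 0.5135 -0.2344  0.2593] az 53.2 open 0.0653 F [-0.2  0.  -0. ] M [ 0.01  0.01 -0.02]
rv [-10.78   0.03  -0.02] d [ 0.0793  0.0392 -0.0036] |d| 0.089
```

>>> apply_moves:
  plan:
    - [-4,0,0,0.025,0.012,-0.001,120]
    - [-8,0,0,0.053,0.025,-0.003,120]
    - [-10.8,0,0,0.079,0.039,-0.004,120]
    - [-10.8,0,0,0.079,0.039,-0.004,120]
    - [-10.8,0,0,0.079,0.039,-0.004,120]

```text
time_s: 3.17
tool_pos: [0.4788, -0.2139, 0.1792]
tool_rot: [-0.373, 0.6, 0.375, 0.599]
wrist_force: [-0.1, 0.6, 0.5]
opening: 0.0454
```

```bash
python3 -c "
from h import *
snap('wrist','w3');snap('side','s3')
go((0.480,-0.2138,0.127),64)
c=load('w3');cv2.imwrite('pics/z_w3.png',c['image'][100:420,170:470,::-1].repeat(2,0).repeat(2,1)[:600])
"
```

```text
t 3.27 pos [ 0.4815 -0.2161  0.1829] az 63.9 open 0.0452 F [0.2 0.7 0.5] M [-0.03 -0.01  0.03]
rv [-0.12 -0.01  0.21] d [0.0558 0.0026 0.0014] |d| 0.056
```

View pics/z_w3.png

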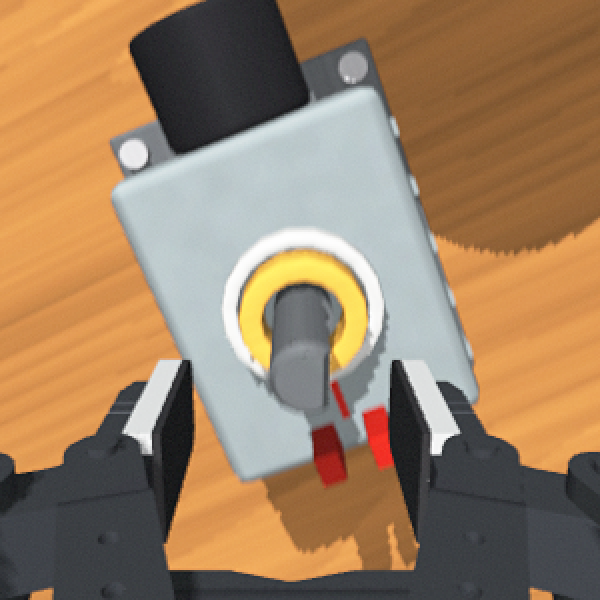

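>>> apply_moves:
  plan:
    - [0,0,0,0.02,0.001,0.001,120]
    - [0,0,0,0.04,0.002,0.001,120]
    - [0,0,0,0.053,0.002,0.001,120]
    - [0,0,0,0.053,0.002,0.001,120]
    - [0,0,0,0.053,0.002,0.001,120]

```text
time_s: 3.68
tool_pos: [0.4796, -0.2148, 0.129]
tool_rot: [-0.375, 0.6, 0.373, 0.6]
wrist_force: [0.5, -0.5, -0.0]
opening: 0.0452
```

```bash
python3 -c "
from h import *
s=snap('side','s4')
go((0.480,-0.2138,0.127),64)
cv2.imwrite('pics/z_s4.png',cv2.resize(s['image'][110:230,330:480,::-1],(750,600),interpolation=cv2.INTER_CUBIC))
"
```

```text
t 3.73 pos [ 0.48   -0.2151  0.1297] az 63.9 open 0.0452 F [ 0.3 -0.3  0.2] M [ 0.03 -0.02  0.01]
rv [-0.12 -0.01  0.19] d [0.0027 0.0006 0.0012] |d| 0.003
```

View pics/z_s4.png

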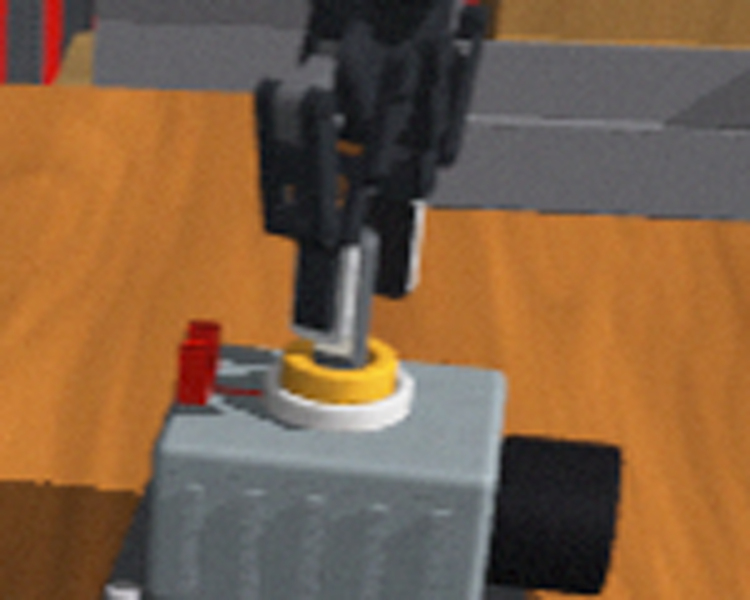

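>>> apply_moves:
  plan:
    - [0,0,0,0,0,0,230]
    - [0,0,0,0,0,0,230]
    - [0,0,0,0,0,0,230]
    - [0,0,0,0,0,0,230]
    - [0,0,0,0,0,0,230]
  grip_force: 30

```text
time_s: 4.15
tool_pos: [0.4807, -0.2127, 0.1295]
tool_rot: [-0.375, 0.598, 0.374, 0.602]
wrist_force: [5.8, 11.7, 6.0]
opening: 0.0155
```

```bash
python3 -c "
from h import *
s=snap('side','s5')
go((0.480,-0.2138,0.127),64)
cv2.imwrite('pics/z_s5.png',cv2.resize(s['image'][110:230,330:480,::-1],(750,600),interpolation=cv2.INTER_CUBIC))
"
```

```text
t 4.2 pos [ 0.4807 -0.2127  0.1295] az 63.9 open 0.0152 F [ 5.4 12.7  6.5] M [ 1.62 -0.69  0.03]
rv [-0.06  0.22  0.21] d [ 0.0025  0.0001 -0.0013] |d| 0.003
```

View pics/z_s5.png

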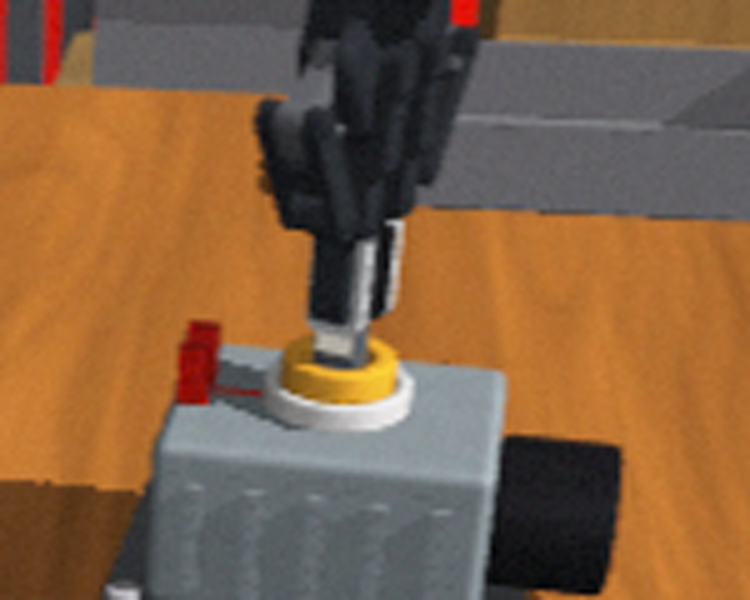

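>>> apply_moves:
  plan:
    - [3,0,0,0,0,0.001,230]
    - [8,0,0,0,0.0005,0.0015,230]
    - [14,0,0,0,0.001,0.002,230]
    - [20,0,0,0,0.0012,0.0022,230]
    - [25,0,0,0,0.0014,0.0022,230]

```text
time_s: 4.62
tool_pos: [0.4804, -0.2115, 0.1295]
tool_rot: [-0.235, 0.666, 0.233, 0.669]
wrist_force: [7.2, 3.6, 1.7]
opening: 0.0152
```

```bash
python3 -c "
from h import *
go((0.4795,-0.2113,0.1295),10)"
```

```text
t 4.62 pos [ 0.4804 -0.2115  0.1295] az 38.6 open 0.0152 F [7.2 3.6 1.7] M [ 0.52 -0.92  0.06]
rv [28.62  0.26  0.17] d [ 0.      0.0007 -0.0006] |d| 0.001
```

>>> apply_moves:
  plan:
    - [5,0,0,0,0,0.0008,230]
    - [10,0,0,0,0.0002,0.001,230]
    - [15,0,0,0,0.0003,0.0012,230]
    - [20,0,0,0,0.0005,0.0013,230]
    - [24,0,0,0,0.0007,0.0013,230]

```text
time_s: 5.03
tool_pos: [0.4806, -0.2105, 0.1295]
tool_rot: [-0.091, 0.7, 0.09, 0.703]
wrist_force: [5.1, 3.0, 3.2]
opening: 0.0152
```

```bash
python3 -c "
from h import *
go((0.4795,-0.2113,0.1295),-5)"
```

```text
t 5.03 pos [ 0.4806 -0.2105  0.1295] az 14.7 open 0.0152 F [5.1 3.  3.2] M [ 0.27 -0.47  0.04]
rv [19.65  0.26  0.09] d [ 0.     -0.0005 -0.0013] |d| 0.001
```

>>> apply_moves:
  plan:
    - [5,0,0,0,0,0.0004,230]
    - [10,0,0,0,0,0.0005,230]
    - [15,0,0,0,0,0.0005,230]
    - [20,0,0,0,0,0.0005,230]
    - [20,0,0,0,0,0.0005,230]

```text
time_s: 5.45
tool_pos: [0.4811, -0.2098, 0.1295]
tool_rot: [0.033, 0.705, -0.033, 0.708]
wrist_force: [4.7, 5.0, 5.2]
opening: 0.0155
```

>>> apply_moves:
  plan:
    - [0,0,0,0,0,0,230]
    - [0,0,0,0,0,0,230]
    - [0,0,0,0,0,0,230]
    - [0,0,0,0,0,0,230]
    - [0,0,0,0,0,0,230]

```text
time_s: 5.87
tool_pos: [0.4811, -0.2098, 0.1295]
tool_rot: [0.031, 0.705, -0.031, 0.708]
wrist_force: [4.4, 5.0, 4.6]
opening: 0.0153
```

```bash
python3 -c "
from h import *
go((0.4795,-0.2113,0.1295),-5)
s=snap('wrist','w6');s2=snap('top','t6')
cv2.imwrite('pics/z_w6.png',np.hstack([cv2.resize(s['image'][140:320,230:410,::-1],(400,400)),cv2.resize(s2['image'][240:340,400:500,::-1],(400,400),interpolation=cv2.INTER_CUBIC)]))
"
```

```text
t 5.87 pos [ 0.4811 -0.2098  0.1295] az -5.1 open 0.0153 F [4.4 5.  4.6] M [ 0.76 -0.25 -0.  ]
rv [-0.08  0.25 -0.01] d [-0.     -0.0016 -0.0014] |d| 0.002
```

View pics/z_w6.png

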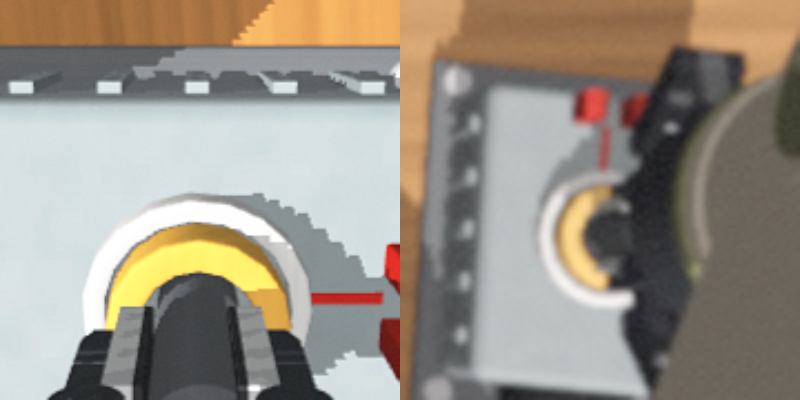

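>>> apply_moves:
  plan:
    - [0,0,0,0,0,0,120]
    - [0,0,0,0,0,0,120]
    - [0,0,0,0,0,0,120]
    - [0,0,0,0,0,0,120]
    - [0,0,0,-0.02,0,0,120]

```text
time_s: 6.38
tool_pos: [0.4765, -0.209, 0.1433]
tool_rot: [0.033, 0.709, -0.03, 0.704]
wrist_force: [-0.1, 0.8, -0.8]
opening: 0.0449
```

```bash
python3 -c "
from h import *
go((0.4795,-0.2113,0.1295),-5)
"
```

```text
t 6.38 pos [ 0.4765 -0.209   0.1433] az -5.1 open 0.0449 F [-0.1  0.8 -0.8] M [-0.    0.   -0.02]
rv [-0.12 -0.38 -0.16] d [ 0.0138 -0.0021  0.0033] |d| 0.014
```

>>> apply_moves:
  plan:
    - [0,0,0,-0.03,0,0.003,120]
    - [0,0,0,-0.06,-0.012,0.003,120]
    - [0,0,0,-0.09,-0.025,0.004,120]
    - [0,0,0,-0.11,-0.04,0.004,120]
    - [0,0,0,-0.11,-0.04,0.004,120]

```text
time_s: 6.8
tool_pos: [0.4811, -0.2539, 0.2633]
tool_rot: [0.03, 0.704, -0.034, 0.709]
wrist_force: [1.1, -0.8, 0.7]
opening: 0.0449
```

>>> apply_moves:
  plan:
    - [0,0,0,0,0,0,120]
    - [0,0,0,0,0,0,120]
    - [0,0,0,0,0,0,120]
    - [0,0,0,0,0,0,120]
    - [0,0,0,0,0,0,120]

```text
time_s: 7.22
tool_pos: [0.479, -0.2497, 0.256]
tool_rot: [0.032, 0.707, -0.031, 0.706]
wrist_force: [-0.8, 0.5, -0.3]
opening: 0.0449
```

```bash
python3 -c "
from h import *
go((0.481,-0.25,0.26),-5)
s=snap('wrist','w7');s2=snap('top','t7');s3=snap('side','s7')
f=lambda a:cv2.resize(a[:,:,::-1],(400,400),interpolation=cv2.INTER_CUBIC)
cv2.imwrite('pics/z_w7.png',np.hstack([f(s['image'][120:270,240:390]),f(s3['image'][150:210,360:420])]))
"
```

```text
t 7.22 pos [ 0.479  -0.2497  0.256 ] az -5.1 open 0.0449 F [-0.8  0.5 -0.3] M [0.02 0.03 0.01]
rv [-0.07 -0.11 -0.06] d [-0.004  -0.0002  0.002 ] |d| 0.004
```

View pics/z_w7.png

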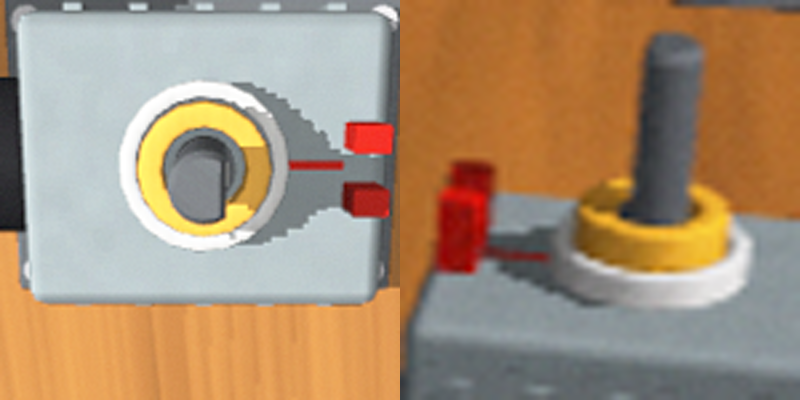

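```bash
cat > ax.py <<'E'
from h import *
def circ(c,mm,z,inner=False):
    cs,_=cv2.findContours(mm,cv2.RETR_EXTERNAL,cv2.CHAIN_APPROX_NONE); k=max(cs,key=cv2.contourArea)
    hull=cv2.convexHull(k)[:,0]; P=np.array([onz(c,u,v,z) for u,v in hull])[:,:2]
    for _ in range(3):
        A=np.c_[2*P,np.ones(len(P))]; s=np.linalg.lstsq(A,(P**2).sum(1),rcond=None)[0]; r=np.sqrt(s[2]+s[:2]@s[:2]); e=abs(np.hypot(*(P-s[:2]).T)-r); P=P[e<.0008]
    return s[:2],r,len(P)
def run(fn,box):
    c=load(fn); h=cv2.cvtColor(c['image'],cv2.COLOR_RGB2HSV); x0,y0,x1,y1=box
    y=np.zeros(h.shape[:2],np.uint8); sl=np.s_[y0:y1,x0:x1]
    y[sl]=((h[...,0]>15)&(h[...,0]<32)&(h[...,1]>130))[sl]
    print(fn,'sleeve',circ(c,y,.1))
    red=np.zeros_like(y); red[sl]=(((h[...,0]<8)|(h[...,0]>172))&(h[...,1]>110))[sl]
    n,l,st,ce=cv2.connectedComponentsWithStats(red)
    for i in range(1,n):
        if st[i,4]>4: print(st[i].tolist(),ce[i].round(1), onz(c,*ce[i],.08).round(4), onz(c,*ce[i],.102).round(4))
    return c
if __name__=='__main__':
    run('w2',(275,150,370,260)); run('w7',(275,140,400,215)); run('t7',(430,255,490,330))
E
python3 ax.py
```

```text
w2 sleeve (array([ 0.48094704, -0.21195676]), np.float64(0.021012671498113967), 21)
[332, 208, 11, 17, 57] [336.9 216.4] [ 0.5194 -0.2157  0.08  ] [ 0.515  -0.2142  0.102 ]
[348, 217, 17, 20, 184] [355.7 226.9] [ 0.5382 -0.2074  0.08  ] [ 0.5324 -0.2066  0.102 ]
[330, 228, 15, 21, 188] [336.7 238.1] [ 0.5364 -0.2282  0.08  ] [ 0.5307 -0.2259  0.102 ]
w7 sleeve (array([ 0.48119219, -0.21185516]), np.float64(0.020873796234328317), 33)
[369, 166, 19, 12, 214] [378.3 171.4] [ 0.5374 -0.2083  0.08  ] [ 0.5335 -0.2065  0.102 ]
[348, 180, 21, 4, 79] [358.1 181.5] [ 0.519  -0.2156  0.08  ] [ 0.5164 -0.2133  0.102 ]
[369, 188, 18, 14, 201] [377.2 194.5] [ 0.5356 -0.2288  0.08  ] [ 0.5318 -0.2256  0.102 ]
t7 sleeve (array([ 0.49478557, -0.21559203]), np.float64(0.003519778049114974), 4)
[444, 262, 8, 9, 61] [447.7 265.8] [ 0.5382 -0.2114  0.08  ] [ 0.5355 -0.2049  0.102 ]
[456, 264, 8, 8, 49] [459.3 267.1] [ 0.5363 -0.2311  0.08  ] [ 0.5336 -0.224   0.102 ]
```

```bash
python3 -c "
from h import *
go((0.5275,0.2252,0.15),55.5)"
```

```text
t 7.37 pos [ 0.4794 -0.25    0.2568] az -5.1 open 0.0451 F [ 0.9 -1.3 -0.5] M [ 0.01  0.01 -0.04]
rv [-6.058e+01 -3.000e-02 -4.000e-02] d [0.107  0.4776 0.006 ] |d| 0.489
```

>>> apply_moves:
  plan:
    - [-4,0,0,0,0.03,0,65]
    - [-9,0,0,0,0.065,0.001,65]
    - [-14,0,0,0,0.1,0.002,65]
    - [-19,0,0,0,0.135,0.002,65]
    - [-24,0,0,0,0.17,0.002,65]

```text
time_s: 7.78
tool_pos: [0.4964, -0.0797, 0.2572]
tool_rot: [-0.117, 0.697, 0.117, 0.697]
wrist_force: [0.1, -0.4, -0.4]
opening: 0.0634
```

```bash
python3 -c "
from h import *
go((0.5275,0.2252,0.15),55.5)"
```

```text
t 7.78 pos [ 0.4964 -0.0797  0.2572] az 19.1 open 0.0634 F [ 0.1 -0.4 -0.4] M [ 0.02 -0.03  0.  ]
rv [-3.638e+01  1.000e-02  0.000e+00] d [0.1073 0.2779 0.1292] |d| 0.325
```

>>> apply_moves:
  plan:
    - [-5,0,0,0.01,0.033,0.015,65]
    - [-10,0,0,0.02,0.067,0.031,65]
    - [-15,0,0,0.03,0.1,0.046,65]
    - [-20,0,0,0.04,0.133,0.062,65]
    - [-24,0,0,0.05,0.165,0.077,65]

```text
time_s: 8.2
tool_pos: [0.5159, 0.1019, 0.207]
tool_rot: [-0.26, 0.657, 0.26, 0.658]
wrist_force: [0.6, -0.5, 0.7]
opening: 0.0635
```

```bash
python3 -c "
from h import *
go((0.5275,0.2252,0.15),55.5)"
```

```text
t 8.2 pos [0.5159 0.1019 0.207 ] az 43.2 open 0.0635 F [ 0.6 -0.5  0.7] M [0.01 0.03 0.01]
rv [-12.32   0.03   0.02] d [0.057  0.082  0.0928] |d| 0.136
```

>>> apply_moves:
  plan:
    - [-4,0,0,0.015,0.023,0.026,65]
    - [-8,0,0,0.03,0.046,0.052,65]
    - [-12,0,0,0.045,0.068,0.077,65]
    - [-12.3,0,0,0.057,0.082,0.093,65]
    - [-12.3,0,0,0.057,0.082,0.093,65]

```text
time_s: 8.62
tool_pos: [0.5262, 0.2268, 0.1468]
tool_rot: [-0.328, 0.627, 0.33, 0.625]
wrist_force: [0.4, -0.1, -0.5]
opening: 0.0636
```

>>> apply_moves:
  plan:
    - [0,0,0,0.015,0,0,65]
    - [0,0,0,0.03,0,0,65]
    - [0,0,0,0.04,0,0,65]
    - [0,0,0,0.04,0,0,65]
    - [0,0,0,0.04,0,0,65]

```text
time_s: 9.03
tool_pos: [0.5279, 0.2227, 0.1099]
tool_rot: [-0.327, 0.627, 0.328, 0.626]
wrist_force: [0.9, -0.6, 1.2]
opening: 0.0638
```

```bash
python3 -c "
from h import *
s=snap('wrist','w8')
go((0.5275,0.2252,0.024),55.5)
cv2.imwrite('pics/z_w8.png',s['image'][:,:,::-1])"
```

```text
t 9.08 pos [0.5285 0.2229 0.1108] az 55.2 open 0.0635 F [-0.3 -0.3  0.8] M [-0.02 -0.03  0.01]
rv [-0.33  0.01  0.01] d [0.0868 0.0022 0.0013] |d| 0.087
```

View pics/z_w8.png

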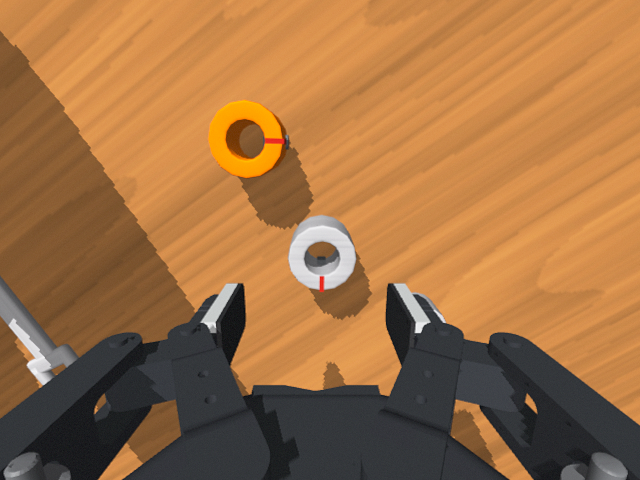

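```bash
python3 - <<'E'
from h import *
o=get_obs(); M=Rn.from_quat(o['tool_rot']).as_matrix()
w=load('w8'); C=-w['R'].T@w['t']; print(M.T@(C-o['tool_pos'])); print((w['R']@M).round(4))
from col import collar
for th in (165,185,200): collar('w8',(322,255),.036,th)
for n in ('w0','w2','w7','w8'):
    w=load(n.replace('w0','wrist0')); print(n, (-w['R'].T@w['t']).round(4), w['R'][2].round(4))
for p in ((0.017,0,-.032),(0.017,0,.032),(0.0,0,0.0)): print(proj(load('w8'),o['tool_pos']+M@np.array(p)))
E
tail -1 /dev/null
```

```text
[-0.12459245  0.06794674 -0.00197311]
[[ 1.800e-03  1.000e-04  1.000e+00]
 [-2.631e-01 -9.648e-01  6.000e-04]
 [ 9.648e-01 -2.631e-01 -1.700e-03]]
w8 circ 526.2769775390625 226.24740600585938 25.216440200805664 lsq [0.52602998 0.22615556] 0.02202174595722061 red [0.54318778 0.21481141] az -33.47131348705403 62
w8 circ 525.7880859375 225.025634765625 25.021461486816406 lsq [0.52613111 0.22593184] 0.02106527481736106 red [0.54318778 0.21481141] az -33.10313200990889 62
w8 circ 528.4837036132812 223.93771362304688 22.13814353942871 lsq [0.52741021 0.22549082] 0.02001169740628168 red [0.54318778 0.21481141] az -34.09298523722158 62
w0 [0.1499 0.5834 0.3728] [ 0.2457 -0.0961 -0.9646]
w2 [ 0.4584 -0.1955  0.3847] [ 0.211  -0.1577 -0.9647]
w7 [ 0.4834 -0.1842  0.3815] [-0.0247 -0.262  -0.9648]
w8 [0.4716 0.2601 0.2354] [ 0.2152 -0.1517 -0.9647]
[251.43252421 299.81044385]
[388.51153854 299.93372537]
[320.43952836 317.789507  ]
```

>>> apply_moves:
  plan:
    - [-0.3,0,0,0.025,0.002,0.003,65]
    - [-0.3,0,0,0.05,0.002,0.003,65]
    - [-0.3,0,0,0.075,0.002,0.003,65]
    - [-0.3,0,0,0.087,0.002,0.003,65]
    - [-0.3,0,0,0.087,0.002,0.003,65]

```text
time_s: 9.5
tool_pos: [0.5265, 0.226, 0.0208]
tool_rot: [-0.329, 0.627, 0.329, 0.624]
wrist_force: [-0.2, 0.1, -1.4]
opening: 0.0638
```

```bash
python3 -c "
from h import *
s=snap('side','s9')
s2=snap('wrist','w9')
go((0.5275,0.2252,0.024),55.5)
f=lambda a:cv2.resize(a[:,:,::-1],(400,400),interpolation=cv2.INTER_CUBIC)
cv2.imwrite('pics/z_9.png',np.hstack([f(s['image'][320:480,270:430]),f(s2['image'][220:420,220:420])]))"
```

```text
t 9.6 pos [0.5289 0.2268 0.0243] az 55.5 open 0.0635 F [0.3 0.3 0.5] M [ 0.   -0.03  0.  ]
rv [-0.01  0.02  0.02] d [ 0.0003  0.0003 -0.0021] |d| 0.002
```

View pics/z_9.png

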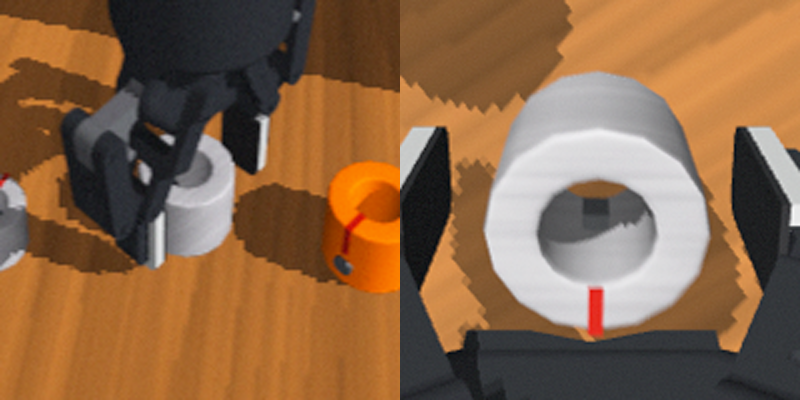

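>>> apply_moves:
  plan:
    - [0,0,0,0,0,0,150]
    - [0,0,0,0,0,0,180]
    - [0,0,0,0,0,0,200]
    - [0,0,0,0,0,0,200]
    - [0,0,0,0,0,0,200]
  grip_force: 60

```text
time_s: 10.02
tool_pos: [0.5302, 0.2273, 0.026]
tool_rot: [-0.33, 0.624, 0.329, 0.627]
wrist_force: [-1.6, -0.8, 5.2]
opening: 0.0427
```

```bash
python3 -c "
from h import *
s2=snap('wrist','w10')
go((0.5275,0.2252,0.124),55.5)
from col import *
for th in (185,200): collar('w10',(318,285),.036,th)
cv2.imwrite('pics/z_10.png',s2['image'][:,:,::-1])"
```

```text
t 10.07 pos [0.5303 0.2273 0.0261] az 55.5 open 0.0423 F [-0.4 -1.3  6.3] M [-0.26  0.17 -0.02]
rv [-0.    0.18  0.15] d [-0.0979  0.0008 -0.003 ] |d| 0.098
w10 circ 518.9417724609375 234.2032012939453 19.105873107910156 lsq [0.51787346 0.23364336] 0.01406734604545096 red [0. 0.] az -155.7170475491653 0
w10 circ 522.5646362304688 231.7058868408203 16.869909286499023 lsq [0.52265723 0.23120681] 0.013187236704147008 red [0. 0.] az -156.13693729985715 0
```

View pics/z_10.png

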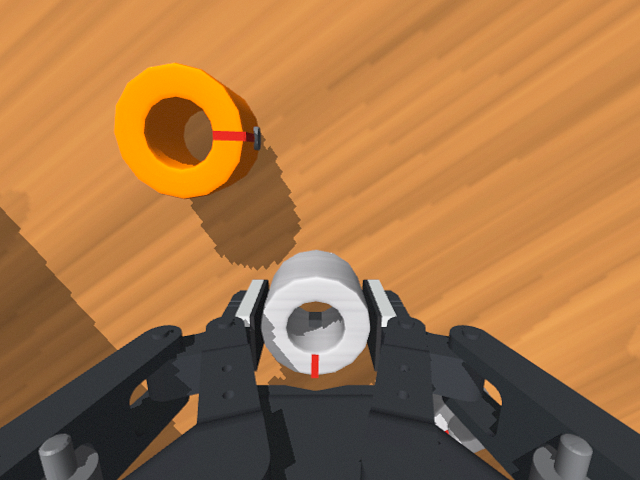

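```bash
sed -i 's/r=40;/r=R0;/; s/zt=.036,thr=175/zt=.036,thr=175,R0=40/' col.py; python3 - <<'E'
from col import *
for th in (170,185,200,210): collar('w10',(316,320),.036,th,60)
o=get_obs(); M=Rn.from_quat(o['tool_rot']).as_matrix()
c=load('w10')
# top disc: extreme points left/right/bottom by eye: u 263..369, bottom v 374
for p in ((263,324),(369,324),(316,374)): 
    X=onz(c,*p,.036); print(X, M.T@(X-o['tool_pos']))
E
```

```text
w10 circ 525.10498046875 226.0609588623047 26.069292068481445 lsq [0.52619628 0.22842791] 0.021845671525991466 red [0.54343105 0.21589546] az -36.023167018289854 146
w10 circ 524.516357421875 224.4178466796875 25.90899658203125 lsq [0.52636038 0.22813506] 0.021478760444372157 red [0.54343105 0.21589546] az -35.640366530166645 146
w10 circ 528.9996337890625 225.11163330078125 22.18547248840332 lsq [0.52867736 0.22744736] 0.019976425601193566 red [0.54343105 0.21589546] az -38.060384280819704 146
w10 circ 529.123779296875 225.2493133544922 22.145137786865234 lsq [0.5284589  0.22731024] 0.01971145037879824 red [0.54343105 0.21589546] az -37.321935407643004 146
[0.51624074 0.21030372 0.036     ] [-0.01000488  0.00188365 -0.02192907]
[0.53965888 0.24427568 0.036     ] [-0.00987643  0.0018271   0.01933209]
[0.54670799 0.21440676 0.036     ] [-0.00988209 -0.02090063 -0.00129053]
```

>>> apply_moves:
  plan:
    - [0,0,0,-0.02,0,0,200]
    - [0,0,0,-0.05,0,0,200]
    - [0,0,0,-0.085,0,0,200]
    - [0,0,0,-0.125,0,0,200]
    - [0,0,0,-0.165,0,0,200]

```text
time_s: 10.48
tool_pos: [0.5278, 0.2266, 0.1904]
tool_rot: [-0.329, 0.626, 0.329, 0.626]
wrist_force: [2.0, 0.4, -3.8]
opening: 0.0426
```

```bash
python3 -c "
from h import *
go((0.4837,-0.2114,0.215),84.8)"
```

```text
t 10.48 pos [0.5278 0.2266 0.1904] az 55.5 open 0.0426 F [ 2.   0.4 -3.8] M [-0.   -0.   -0.03]
rv [-2.93e+01 -1.00e-02 -1.00e-02] d [-0.0246 -0.2118 -0.386 ] |d| 0.441
```

Collar lifted. Carry it over the shaft.

>>> apply_moves:
  plan:
    - [-2,0,0,-0.006,-0.013,-0.023,200]
    - [-4,0,0,-0.012,-0.03,-0.054,200]
    - [-6,0,0,-0.018,-0.048,-0.087,200]
    - [-9,0,0,-0.024,-0.066,-0.12,200]
    - [-12,0,0,-0.03,-0.084,-0.153,200]

```text
time_s: 10.9
tool_pos: [0.5105, 0.0518, 0.2197]
tool_rot: [-0.394, 0.587, 0.393, 0.588]
wrist_force: [1.5, -1.3, -4.0]
opening: 0.0427
```

```bash
python3 -c "
from h import *
go((0.4837,-0.2114,0.215),84.8)"
```

```text
t 10.9 pos [0.5105 0.0518 0.2197] az 67.7 open 0.0427 F [ 1.5 -1.3 -4. ] M [-0.02 -0.06  0.01]
rv [-17.11   0.02   0.09] d [ 0.0046 -0.0751 -0.2537] |d| 0.265
```

>>> apply_moves:
  plan:
    - [-3,0,0,0,-0.01,-0.035,200]
    - [-6,0,0,0,-0.021,-0.07,200]
    - [-9,0,0,0,-0.031,-0.105,200]
    - [-12,0,0,0.001,-0.041,-0.14,200]
    - [-14,0,0,0.002,-0.051,-0.172,200]

```text
time_s: 11.32
tool_pos: [0.4918, -0.1273, 0.2175]
tool_rot: [-0.463, 0.535, 0.462, 0.535]
wrist_force: [1.0, -0.4, -3.3]
opening: 0.0429
```

```bash
python3 -c "
from h import *
go((0.4837,-0.2114,0.215),84.8)"
```

```text
t 11.32 pos [ 0.4918 -0.1273  0.2175] az 81.6 open 0.0429 F [ 1.  -0.4 -3.3] M [0.02 0.01 0.  ]
rv [-3.15 -0.04  0.1 ] d [ 0.0026 -0.0042 -0.0844] |d| 0.084
```

>>> apply_moves:
  plan:
    - [-1,0,0,0,-0.002,-0.03,200]
    - [-2,0,0,0.001,-0.003,-0.06,200]
    - [-3.1,0,0,0.002,-0.004,-0.084,200]
    - [-3.1,0,0,0.002,-0.004,-0.084,200]
    - [-3.1,0,0,0.002,-0.004,-0.084,200]

```text
time_s: 11.73
tool_pos: [0.4834, -0.2102, 0.215]
tool_rot: [-0.475, 0.524, 0.475, 0.524]
wrist_force: [-0.7, -0.4, -2.9]
opening: 0.0425
```

>>> apply_moves:
  plan:
    - [0,0,0,0,0,0,200]
    - [0,0,0,0,0,0,200]
    - [0,0,0,0,0,0,200]
    - [0,0,0,0,0,0,200]
    - [0,0,0,0,0,0,200]

```text
time_s: 12.15
tool_pos: [0.484, -0.2083, 0.2144]
tool_rot: [-0.476, 0.523, 0.476, 0.523]
wrist_force: [-0.6, -0.3, -4.1]
opening: 0.0427
```

```bash
python3 -c "
from h import *
go((0.4837,-0.2114,0.215),84.8)
s=snap('side','s11');w=snap('wrist','w11');t=snap('top','t11')
go((0.4837,-0.2114,0.215),84.8)
f=lambda a:cv2.resize(a[:,:,::-1],(380,456),interpolation=cv2.INTER_CUBIC)
cv2.imwrite('pics/z_11.png',np.hstack([f(s['image'][100:220,350:450]),f(w['image'][200:440,220:420])]))"
```

```text
t 12.15 pos [ 0.484  -0.2083  0.2144] az 84.7 open 0.0427 F [-0.6 -0.3 -4.1] M [-0.05  0.08  0.05]
rv [-0.14 -0.    0.01] d [-0.0006 -0.     -0.0031] |d| 0.003
t 12.3 pos [ 0.4838 -0.2086  0.2143] az 84.6 open 0.0423 F [-0.3  0.2 -3.4] M [-0.01  0.07 -0.03]
rv [-0.17  0.   -0.  ] d [-0.0007 -0.0001 -0.0028] |d| 0.003
```

View pics/z_11.png

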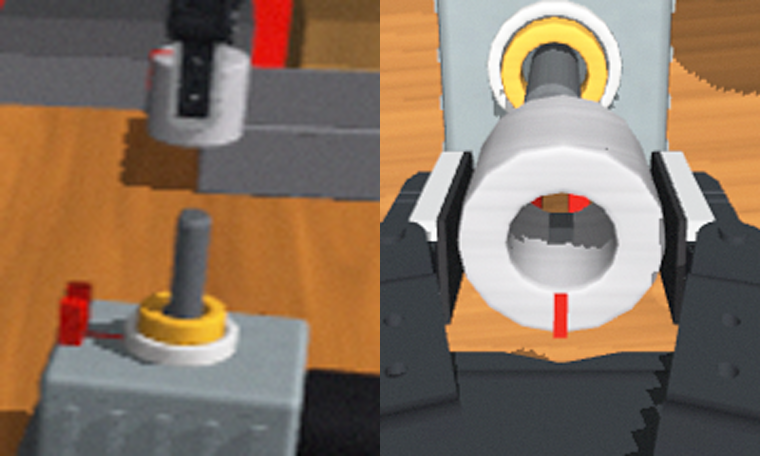

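```bash
cat > sx.py <<'E'
from h import *
def edges(fn,v,u0,u1,show=False):
    c=load(fn); g=cv2.cvtColor(c['image'],cv2.COLOR_RGB2LAB).astype(float)
    r=g[v,u0:u1]; d=np.linalg.norm(np.diff(r,axis=0),axis=1)
    if show: print(v,u0,d.round(0).astype(int).tolist())
    return c,d
def onplane(c,u,v,y0):
    o,d=ray(c,u,v); return o+d*(y0-o[1])/d[1]
E
python3 - <<'E'
from sx import *
for v in (124,128,132): edges('s11',v,384,420,True)
for v in (160,165,170): edges('s11',v,388,410,True)
E
```

```text
124 384 [2, 2, 5, 9, 19, 13, 8, 7, 6, 14, 21, 33, 58, 14, 8, 5, 7, 1, 2, 4, 78, 40, 13, 20, 12, 2, 1, 1, 2, 31, 47, 19, 5, 3, 3]
128 384 [1, 9, 14, 19, 7, 19, 7, 6, 4, 21, 18, 45, 75, 5, 3, 6, 1, 3, 4, 16, 79, 33, 18, 15, 9, 3, 3, 2, 2, 37, 60, 2, 3, 1, 3]
132 384 [2, 8, 4, 11, 17, 13, 3, 7, 5, 12, 17, 6, 4, 3, 5, 2, 4, 7, 7, 3, 2, 17, 18, 13, 5, 5, 3, 2, 25, 55, 20, 2, 3, 2, 5]
160 388 [1, 2, 4, 4, 1, 2, 12, 44, 39, 4, 6, 20, 10, 5, 8, 2, 27, 26, 7, 6, 7]
165 388 [1, 1, 0, 2, 3, 3, 32, 55, 10, 7, 11, 6, 14, 5, 7, 18, 28, 6, 2, 1, 4]
170 388 [2, 1, 1, 1, 3, 14, 44, 38, 1, 9, 10, 11, 11, 3, 1, 24, 27, 2, 8, 6, 7]
```

```bash
python3 - <<'E'
from sx import *
c=load('s11'); g=cv2.cvtColor(c['image'],cv2.COLOR_RGB2GRAY).astype(int); S=c['image'].max(2).astype(int)-c['image'].min(2)
for v in (122,126,130,134): print(v,g[v,384:418].tolist())
# right edge collar, subpix centroid
def cen(v,u0,u1):
    _,d=edges('s11',v,u0,u1); d=np.where(d>15,d,0); return u0+.5+(d*np.arange(len(d))).sum()/d.sum()
for v in (118,122,126,130): 
    r=cen(v,411,417); l=cen(v,385,391); print('collar',v,l,r,onplane(c,l,v,-.2114)[[0,2]],onplane(c,r,v,-.2114)[[0,2]])
for v in (160,164,168,172):
    l=cen(v,392,398); r=cen(v,402,407); print('shaft',v,l,r,onplane(c,l,v,-.2114)[[0,2]],onplane(c,r,v,-.2114)[[0,2]])
E
```

```text
122 [96, 92, 96, 97, 89, 73, 71, 83, 92, 93, 104, 127, 119, 74, 32, 34, 26, 22, 26, 30, 33, 77, 125, 152, 172, 184, 192, 196, 194, 192, 169, 126, 95, 99]
126 [97, 96, 95, 94, 76, 67, 73, 84, 91, 93, 115, 131, 99, 41, 31, 24, 44, 49, 33, 27, 31, 93, 131, 137, 168, 188, 189, 192, 194, 193, 153, 98, 96, 95]
130 [127, 128, 125, 123, 99, 74, 78, 86, 93, 100, 119, 118, 81, 47, 36, 25, 19, 27, 24, 23, 61, 111, 141, 147, 173, 189, 191, 194, 198, 184, 133, 97, 95, 95]
134 [64, 67, 60, 60, 66, 70, 86, 89, 92, 100, 104, 109, 109, 116, 117, 114, 120, 121, 119, 139, 160, 168, 174, 185, 187, 196, 196, 196, 188, 153, 108, 101, 102, 98]
collar 118 388.5 415.0392998889112 [0.50765465 0.21614359] [0.46240674 0.21782115]
collar 122 388.0243696802011 414.5943438557056 [0.50796121 0.20910954] [0.46243618 0.2108691 ]
collar 126 387.5 414.09063386361714 [0.50835562 0.202002  ] [0.46256605 0.20384465]
collar 130 388.0651521237599 413.9188787016975 [0.50684945 0.19490274] [0.46212869 0.19677424]
shaft 160 395.96880805993345 404.9957443725895 [0.48849109 0.13986364] [0.47230604 0.14074452]
shaft 164 395.1532654048559 404.5 [0.48932814 0.13204983] [0.47247953 0.13299631]
shaft 168 395.1093144593045 404.0581176622153 [0.48877066 0.12423343] [0.47255759 0.12517288]
shaft 172 395.0063234559181 403.96092560276963 [0.48831542 0.11633121] [0.47201109 0.11730508]
```

```bash
python3 - <<'E'
from h import *
c=load('w11'); o=get_obs(); M=Rn.from_quat(o['tool_rot']).as_matrix()
f=lambda n,u,v,z: print(n,(X:=onz(c,u,v,z)).round(4),'tool',(M.T@(X-o['tool_pos'])).round(4))
sc=lambda x,y:(220+(x-380)/1.9-.25,200+y/1.9-.25)
f('sleeve',*sc(554.5,65),.1); f('boss',*sc(555,65),.09); f('shaft',*sc(553.5,75),.12); f('collar',*sc(560.5,235),.2245)
f('redL',*sc(560.5,300),.2245)
f('mark',*sc(560.5,330),.2245)
im=c['image'][195:330,255:375]
cv2.imwrite('pics/z_11b.png',cv2.resize(im[:,:,::-1],(533,600),interpolation=cv2.INTER_CUBIC))
E
```

```text
sleeve [ 0.4768 -0.2115  0.1   ] tool [ 0.1143  0.0068 -0.0035]
boss [ 0.4793 -0.2116  0.09  ] tool [ 0.1243  0.0042 -0.0034]
shaft [ 0.4754 -0.2115  0.12  ] tool [ 0.0943  0.0082 -0.0036]
collar [ 0.4809 -0.2092  0.2245] tool [-0.0102  0.0028 -0.0009]
redL [ 0.4961 -0.2107  0.2245] tool [-0.0102 -0.0124 -0.0009]
mark [ 0.5035 -0.2114  0.2245] tool [-0.0102 -0.0198 -0.0009]
```

View pics/z_11b.png

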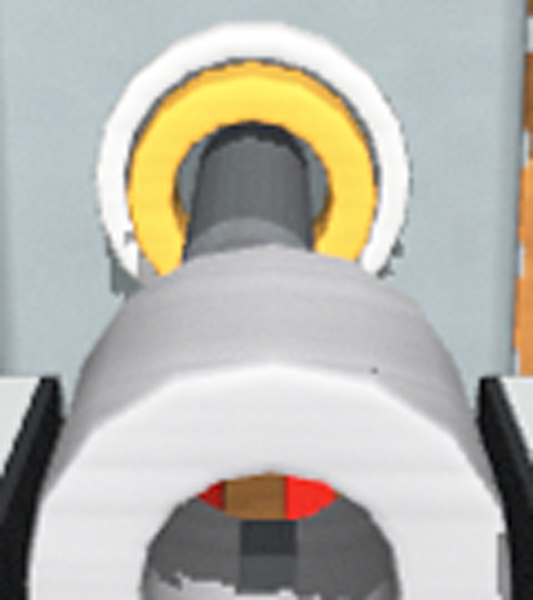

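```bash
python3 -c "
from h import *
go((0.4812,-0.2110,0.182),84.8)"
```

```text
t 12.3 pos [ 0.4838 -0.2086  0.2143] az 84.6 open 0.0423 F [-0.3  0.2 -3.4] M [-0.01  0.07 -0.03]
rv [-0.17  0.   -0.  ] d [ 0.0323  0.0024 -0.0026] |d| 0.032
```

>>> apply_moves:
  plan:
    - [-0.1,0,0,0.01,0.001,-0.001,200]
    - [-0.2,0,0,0.02,0.002,-0.002,200]
    - [-0.2,0,0,0.028,0.0024,-0.0026,200]
    - [-0.2,0,0,0.032,0.0024,-0.0026,200]
    - [-0.2,0,0,0.032,0.0024,-0.0026,200]

```text
time_s: 12.72
tool_pos: [0.4799, -0.2108, 0.18]
tool_rot: [-0.476, 0.523, 0.478, 0.522]
wrist_force: [-1.0, -0.3, -4.3]
opening: 0.0427
```

>>> apply_moves:
  plan:
    - [0,0,0,0,0,0,200]
    - [0,0,0,0,0,0,200]
    - [0,0,0,0,0,0,200]
    - [0,0,0,0,0,0,200]
    - [0,0,0,0,0,0,200]

```text
time_s: 13.13
tool_pos: [0.4814, -0.2114, 0.1828]
tool_rot: [-0.477, 0.522, 0.477, 0.522]
wrist_force: [0.6, 0.6, -3.8]
opening: 0.0426
```

```bash
python3 -c "
from sx import *
s=snap('side','s12');w=snap('wrist','w12')
go((0.4812,-0.2110,0.182),84.8)
f=lambda a:cv2.resize(a[:,:,::-1],(380,456),interpolation=cv2.INTER_CUBIC)
cv2.imwrite('pics/z_12.png',np.hstack([f(s['image'][120:210,360:435]),f(w['image'][200:440,220:420])]))
c=s;g=cv2.cvtColor(c['image'],cv2.COLOR_RGB2GRAY).astype(int)
for v in range(138,160,2): print(v,g[v,382:420].tolist())
"
```

```text
t 13.23 pos [ 0.4813 -0.2114  0.1825] az 84.8 open 0.0426 F [-0.  -0.  -3.3] M [-0.01  0.01  0.02]
rv [ 0.   -0.01  0.02] d [0.0005 0.0001 0.0004] |d| 0.001
138 [120, 97, 66, 60, 59, 62, 62, 59, 69, 79, 87, 92, 102, 123, 119, 75, 33, 31, 31, 32, 30, 32, 30, 73, 120, 126, 155, 183, 193, 197, 201, 196, 164, 108, 96, 96, 98, 97]
140 [100, 64, 66, 66, 60, 65, 64, 67, 69, 82, 88, 96, 105, 126, 117, 72, 34, 26, 35, 34, 33, 32, 34, 101, 141, 157, 175, 189, 196, 196, 196, 195, 153, 96, 99, 102, 99, 92]
142 [66, 64, 63, 62, 64, 66, 63, 66, 70, 85, 90, 95, 113, 128, 101, 46, 28, 35, 40, 42, 29, 30, 31, 95, 139, 160, 180, 195, 196, 194, 193, 184, 137, 96, 98, 98, 97, 95]
144 [93, 60, 64, 64, 58, 66, 63, 66, 75, 84, 92, 97, 111, 129, 98, 43, 31, 31, 33, 33, 30, 30, 48, 109, 144, 157, 175, 188, 190, 196, 195, 172, 126, 97, 99, 96, 99, 97]
146 [64, 63, 62, 63, 67, 60, 57, 59, 79, 86, 91, 95, 120, 136, 92, 25, 25, 28, 25, 23, 26, 26, 62, 113, 147, 171, 182, 189, 192, 194, 197, 163, 109, 96, 95, 99, 95, 98]
148 [91, 63, 59, 68, 67, 70, 65, 69, 78, 90, 94, 102, 119, 134, 117, 98, 83, 75, 63, 47, 48, 
[... 323 characters left out ...]
, 106, 109, 109, 113, 113, 117, 119, 135, 152, 159, 166, 171, 182, 186, 192, 195, 194, 194, 167, 131, 121, 122, 122, 120, 117, 113]
154 [119, 123, 125, 129, 131, 130, 130, 127, 126, 122, 116, 105, 103, 108, 108, 115, 118, 125, 140, 149, 153, 163, 170, 176, 188, 191, 190, 168, 135, 125, 122, 119, 120, 123, 124, 122, 123, 118]
156 [123, 125, 128, 130, 130, 130, 130, 128, 125, 124, 124, 121, 127, 124, 115, 81, 51, 51, 54, 56, 57, 55, 74, 101, 118, 121, 121, 120, 116, 116, 117, 124, 121, 122, 127, 124, 126, 123]
158 [123, 124, 127, 129, 129, 130, 127, 130, 121, 125, 123, 125, 124, 125, 98, 52, 61, 66, 64, 62, 61, 94, 118, 117, 114, 117, 116, 119, 113, 114, 119, 125, 124, 127, 128, 125, 125, 121]
```

View pics/z_12.png

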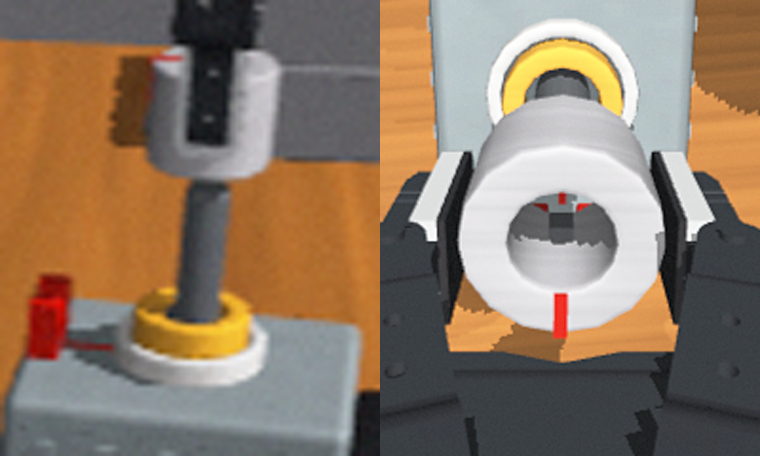

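```bash
cat >> sx.py <<'E'
def edge(g,v,ua,ub):
    """sub-pixel edge between ua (outside) and ub (inside plateau) on row v by area fraction"""
    s=1 if ub>ua else -1; us=np.arange(ua,ub+s,s); p=g[v,us].astype(float); lo,hi=p[:2].mean(),p[-2:].mean()
    fr=np.clip((p-lo)/(hi-lo),0,1).sum(); return ub+s*.5-s*fr
E
python3 - <<'E'
from sx import *
c=load('s12'); g=cv2.cvtColor(c['image'],cv2.COLOR_RGB2GRAY).astype(int)
for v in (164,168,172): print(v,g[v,386:412].tolist())
L=[];
for v in (140,142,144,146,148):
    l=edge(g,v,387,392); r=edge(g,v,417,411) if v<150 else 0
    a,b=onplane(c,l,v,-.2114),onplane(c,r,v,-.2114); print('collar',v,l.round(2),r.round(2),a[0].round(4),b[0].round(4),((a+b)/2)[[0,2]].round(4))
for v in (162,164,166,168,170,172,174):
    l=edge(g,v,391,398); r=edge(g,v,408,402)
    a,b=onplane(c,l,v,-.2114),onplane(c,r,v,-.2114); print('shaft',v,l.round(2),r.round(2),a[0].round(4),b[0].round(4),(a[0]-.006).round(4),(b[0]+.01).round(4))
E
```

```text
164 [128, 128, 125, 121, 126, 123, 125, 128, 123, 103, 65, 52, 63, 68, 83, 90, 93, 101, 103, 110, 109, 116, 115, 113, 111, 116]
168 [130, 129, 129, 126, 126, 128, 124, 127, 129, 96, 51, 57, 60, 76, 80, 87, 95, 95, 106, 111, 112, 113, 113, 114, 112, 113]
172 [124, 129, 127, 124, 128, 126, 129, 128, 118, 83, 50, 58, 65, 78, 87, 89, 95, 102, 109, 110, 110, 113, 116, 115, 116, 115]
collar 140 390.28 414.05 0.5016 0.46 [0.4808 0.1779]
collar 142 390.24 413.8 0.5014 0.4601 [0.4807 0.1742]
collar 144 390.1 413.56 0.5014 0.4601 [0.4808 0.1705]
collar 146 389.83 413.3 0.5016 0.4602 [0.4809 0.1668]
collar 148 389.99 413.2 0.501 0.46 [0.4805 0.1631]
shaft 162 395.56 404.6 0.4889 0.4727 0.4829 0.4827
shaft 164 395.35 404.64 0.489 0.4722 0.483 0.4822
shaft 166 395.22 404.61 0.4889 0.4719 0.4829 0.4819
shaft 168 395.05 404.06 0.4889 0.4726 0.4829 0.4826
shaft 170 394.9 404.81 0.4888 0.4708 0.4828 0.4808
shaft 172 394.71 404.28 0.4889 0.4714 0.4829 0.4814
shaft 174 394.47 403.77 0.489 0.472 0.483 0.482
```

>>> apply_moves:
  plan:
    - [0,0,0,0.003,-0.0012,0.0003,200]
    - [0,0,0,0.006,-0.0012,0.0003,200]
    - [0,0,0,0.009,-0.0012,0.0003,200]
    - [0,0,0,0.012,-0.0012,0.0003,200]
    - [0,0,0,0.012,-0.0012,0.0003,200]

```text
time_s: 13.65
tool_pos: [0.4818, -0.2108, 0.1691]
tool_rot: [-0.476, 0.522, 0.477, 0.522]
wrist_force: [0.2, -0.1, -3.8]
opening: 0.0427
```

```bash
python3 -c "
from h import *
go((0.4826,-0.2110,0.1705),84.8)"
```

```text
t 13.65 pos [ 0.4818 -0.2108  0.1691] az 84.8 open 0.0427 F [ 0.2 -0.1 -3.8] M [ 0.02 -0.02  0.01]
rv [-0.    0.04 -0.09] d [-0.0014 -0.0008 -0.0001] |d| 0.002
```

>>> apply_moves:
  plan:
    - [0,0,0,0.001,-0.0004,0,200]
    - [0,0,0,0.002,-0.0004,0,200]
    - [0,0,0,0.004,-0.0004,0,200]
    - [0,0,0,0.005,-0.0004,0,200]
    - [0,0,0,0.006,-0.0004,0,200]

```text
time_s: 14.07
tool_pos: [0.4827, -0.2111, 0.1642]
tool_rot: [-0.477, 0.522, 0.477, 0.522]
wrist_force: [-0.6, -0.1, -4.4]
opening: 0.0424
```

```bash
python3 -c "
from sx import *
go((0.4826,-0.2110,0.1645),84.8)
s=snap('side','s13')
cv2.imwrite('pics/z_13.png',cv2.resize(s['image'][120:210,360:435,::-1],(500,600),interpolation=cv2.INTER_CUBIC))"
```

```text
t 14.07 pos [ 0.4827 -0.2111  0.1642] az 84.8 open 0.0424 F [-0.6 -0.1 -4.4] M [-0.03 -0.01  0.01]
rv [-0.  0. -0.] d [-0.0003  0.0002  0.0001] |d| 0.0
```

View pics/z_13.png

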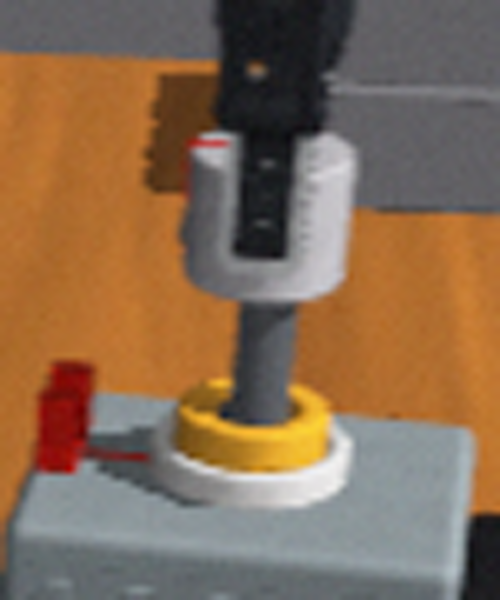

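>>> apply_moves:
  plan:
    - [0,0,0,0.002,0,0,200]
    - [0,0,0,0.004,0,0,200]
    - [0,0,0,0.006,0,0,200]
    - [0,0,0,0.008,0,0,200]
    - [0,0,0,0.01,0,0,200]

```text
time_s: 14.53
tool_pos: [0.4827, -0.2111, 0.154]
tool_rot: [-0.477, 0.522, 0.477, 0.522]
wrist_force: [0.2, -0.0, -3.7]
opening: 0.0432
```

```bash
python3 -c "
from sx import *
go((0.4826,-0.2110,0.1542),84.8)"
```

```text
t 14.53 pos [ 0.4827 -0.2111  0.154 ] az 84.8 open 0.0432 F [ 0.2 -0.  -3.7] M [-0.01 -0.02 -0.05]
rv [ 0.    0.   -0.01] d [-0.0002  0.0001  0.0001] |d| 0.0
```

>>> apply_moves:
  plan:
    - [0,0,0,0.004,0,0,200]
    - [0,0,0,0.009,0,0,200]
    - [0,0,0,0.014,0,0,200]
    - [0,0,0,0.019,0,0,200]
    - [0,0,0,0.023,0,0,200]

```text
time_s: 14.95
tool_pos: [0.4825, -0.211, 0.1303]
tool_rot: [-0.477, 0.522, 0.477, 0.522]
wrist_force: [0.2, 0.6, -3.3]
opening: 0.0427
```

```bash
python3 -c "
from sx import *
go((0.4826,-0.2110,0.125),84.8)"
```

```text
t 14.95 pos [ 0.4825 -0.211   0.1303] az 84.8 open 0.0427 F [ 0.2  0.6 -3.3] M [-0.02  0.03 -0.03]
rv [-0.    0.02 -0.04] d [ 0.0053 -0.0002  0.    ] |d| 0.005
```

>>> apply_moves:
  plan:
    - [0,0,0,0.002,0,0,200]
    - [0,0,0,0.004,0,0,200]
    - [0,0,0,0.006,0,0,200]
    - [0,0,0,0.008,0,0,200]
    - [0,0,0,0.009,0,0,200]

```text
time_s: 15.37
tool_pos: [0.483, -0.2113, 0.123]
tool_rot: [-0.477, 0.522, 0.477, 0.522]
wrist_force: [-4.3, 2.0, 4.8]
opening: 0.0424
```

```bash
python3 -c "
from sx import *
go((0.4826,-0.2110,0.120),84.8)"
```

```text
t 15.37 pos [ 0.483  -0.2113  0.123 ] az 84.8 open 0.0424 F [-4.3  2.   4.8] M [0.44 0.62 0.01]
rv [-0.   -0.02  0.04] d [0.003  0.0005 0.0003] |d| 0.003
```

>>> apply_moves:
  plan:
    - [0,0,0,0.001,0.0003,0,200]
    - [0,0,0,0.002,0.0006,0,200]
    - [0,0,0,0.003,0.0006,0,200]
    - [0,0,0,0.004,0.0006,0,200]
    - [0,0,0,0.004,0.0006,0,200]

```text
time_s: 15.78
tool_pos: [0.483, -0.2113, 0.1198]
tool_rot: [-0.477, 0.522, 0.476, 0.523]
wrist_force: [-3.4, 2.0, 9.3]
opening: 0.0429
```

```bash
python3 -c "
from sx import *
go((0.4826,-0.2110,0.120),84.8)
s=snap('side','s16');w=snap('wrist','w16')
f=lambda a:cv2.resize(a[:,:,::-1],(380,456),interpolation=cv2.INTER_CUBIC)
cv2.imwrite('pics/z_16.png',np.hstack([f(s['image'][120:210,360:435]),f(w['image'][200:440,220:420])]))"
```

```text
t 15.78 pos [ 0.483  -0.2113  0.1198] az 84.8 open 0.0429 F [-3.4  2.   9.3] M [0.68 0.61 0.01]
rv [ 0.   -0.03  0.12] d [-0.0002  0.0004  0.0003] |d| 0.001
```

View pics/z_16.png

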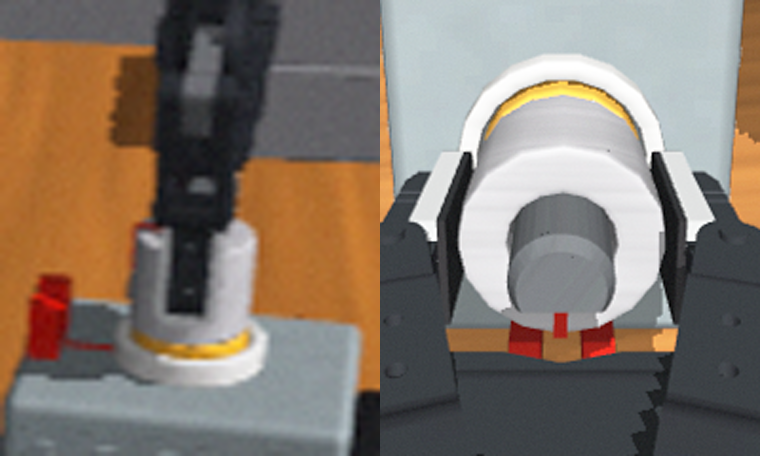

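>>> apply_moves:
  plan:
    - [0,0,0,0.0005,0,0,200]
    - [0,0,0,0.0005,0,0,200]
    - [0,0,0,0.0005,0,0,200]
    - [0,0,0,0.0005,0,0,200]
    - [0,0,0,0.0005,0,0,200]

```text
time_s: 16.3
tool_pos: [0.483, -0.2113, 0.1195]
tool_rot: [-0.477, 0.522, 0.476, 0.523]
wrist_force: [-3.4, 3.7, 9.2]
opening: 0.0426
```

```bash
python3 -c "
from sx import *
go((0.4826,-0.2110,0.120),84.8)
c=snap('side','s17'); im=c['image']
g=cv2.cvtColor(im,cv2.COLOR_RGB2HSV)
for u in (392,397,402): print(u,[(v,int(g[v,u,1])) for v in range(180,196)])
for v in (185,186,187,188): print(v,onplane(c,397,v,-.1893)[2].round(4))
b=load('s7'); hb=cv2.cvtColor(b['image'],cv2.COLOR_RGB2HSV)
print([(v,int(hb[v,397,1])) for v in range(172,196)])
for v in (182,183,184,185): print(v,onplane(b,397,v,-.1898)[2].round(4))
w=snap('wrist','w17')
"
```

```text
t 16.3 pos [ 0.483  -0.2113  0.1195] az 84.8 open 0.0426 F [-3.4  3.7  9.2] M [0.75 0.6  0.02]
rv [ 0.01 -0.03  0.12] d [-0.0005  0.0005  0.0002] |d| 0.001
392 [(180, 10), (181, 13), (182, 6), (183, 10), (184, 9), (185, 5), (186, 7), (187, 78), (188, 188), (189, 198), (190, 23), (191, 6), (192, 7), (193, 2), (194, 9), (195, 2)]
397 [(180, 49), (181, 0), (182, 6), (183, 7), (184, 11), (185, 11), (186, 3), (187, 10), (188, 140), (189, 201), (190, 209), (191, 6), (192, 4), (193, 4), (194, 3), (195, 1)]
402 [(180, 5), (181, 2), (182, 5), (183, 9), (184, 8), (185, 10), (186, 8), (187, 11), (188, 178), (189, 196), (190, 158), (191, 5), (192, 4), (193, 2), (194, 2), (195, 2)]
185 0.1003
186 0.0983
187 0.0963
188 0.0943
[(172, 31), (173, 29), (174, 23), (175, 20), (176, 28), (177, 21), (178, 20), (179, 24), (180, 32), (181, 23), (182, 23), (183, 35), (184, 202), (185, 199), (186, 203), (187, 206), (188, 204), (189, 201), (190, 204), (191, 8), (192, 1), (193, 1), (194, 3), (195, 4)]
182 0.106
183 0.1041
184 0.1021
185 0.1001
```

```bash
python3 -c "
from h import *
print(finish_job()); print(get_obs()['time_s'])"
```

```text
the job is handed in; nothing more can be done
None
the job is handed in; nothing more can be done
```

The job is handed in at about 16.4 s of the 69 s allowed. The gripper is still holding the collar pressed down on the shaft with its set screw over the flat. `finish_job` gives no verdict, so what follows is from my own checks.

**What I did**
- **Shaft:** I pinched it on the flat; the gap read 15.3–15.5 mm, against 16 mm nominal and 20 mm on the round. I turned it about 69° clockwise and let go. The wrist image then showed the flat square to the red line.
- **Collar:** I picked up the large steel collar with its screw at right angles to the jaws. It slid down the shaft with almost no force, and I pressed it onto the sleeve at 60 N grip.

**Last checks**
- **Sleeve press:** all three estimates are above half travel.
  - Spring force: about 13 N, which means 5.6 mm.
  - Tool height: about 6 mm.
  - Side view of the collar's lower edge: about 5.3 mm.
- **Alignment:** the red mark sits between the two cheeks. The tool is at (0.483, -0.211), within 1 mm of my shaft axis estimate, and the jaws are level within about 0.2°.
- **Fingertips:** they are well above the sleeve.
- **Bystanders:** the arm had no contact with any of them on the way.

**What disagreed**
- **Shaft position:** the wrist camera was about 1.5–2 mm off compared with touch. I used touch and the side view.
- **Flat angle:** the first camera estimates ranged from 53° to 79°; the pinch settled it.
- **Collar offset:** my first side-view reading of the collar was off because I took a shadow for its edge. I corrected it before sliding the collar on.
- **Sideways force:** about 5 N remains at the end, from light contact between collar and shaft.

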